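# Sort the valve bodies and run one leak test

### The arm

A 6-joint arm with a two-finger parallel gripper is mounted at the origin on the work surface. World frame = base frame: x ahead of the robot, y to its left, z up, the work surface at z = 0. Lengths are in m, angles in rad, forces in N, time in s.
With the tool pointing down it reaches from about 0.375 to 0.9 m from the base axis. Payload 3.1 kg.
Tool frame: the origin (TCP) lies at the very end of the fingers, on their centre line; the grasp point (between the pads) lies 19 mm behind it; z points along the fingers, y is the direction in which the jaws open and shut (so a half turn about z gives the same grasp; the last joint's range is limited). The gripper opens to 85 mm and grips with 20 to 120 N. Pads are 22 mm wide; open, the fingers measure 114 mm over their backs; the gripper's body (76 mm by 85 mm) begins 54 mm behind the grasp point. The pads swing forward as they close: fully open they stand 13 mm farther back than shut.
Start: joints at [1.069, 0.527, 1.433, -0, 1.181, -0.178], TCP at [0.198, 0.593, 0.209] pointing down, gripper open.
Joint ranges: [-3.08, 3.08], [-0.75, 2.2], [0.22, 2.44], [-1.43, 4.57], [0, 2.65], [-2.85, 2.85]. Speed limits (rad/s): [2.79, 2.79, 3.14, 3.14, 3.14, 3.14].

### API

Orientations are given as a unit quaternion [x, y, z, w].
In Python, from station import manip gives the robot as it stands. The module is installed in compiled form; this text tells all that it offers.
- The arm moves only by the tool send_rows, never from a script. Its argument "commands" is a list of rows, each an object with "delta_pos": the shift along the world's x, y, z in cm, a list of three; "yaw": the turn about the world's z in rad. A call has 1 to 10 rows; each row shifts and turns the pose as measured when the row begins; what a row does not reach is not made up. A row lasts 1/8 s, in which the tool goes at most 62.5 mm and 10.7 degrees, less where a joint would pass 70% of its speed; a pose out of reach is approached as far as the arm can. A call is refused whole if a number of a shift passes 6.25 or a number of a turn 0.188, either way. A call with a gripper value outside its range is refused whole. "grip" is the closure, from -1 (fully open) to 1 (shut), set as the call begins (left out, the last holds). The fingers move at their own pace and stop on an object; "force" is the grip in N (left out, the last holds). Time passes only in rows, so rows that do not move let the fingers close. It gives the time, the measured TCP pose, the force and the opening at its end, in the units of the state.
- manip.sense(): the state, without advancing time (a new reading comes with each control period).
- manip.snapshot(name): name is "side" or "top" or "wrist"; returns the picture (420x560x3 uint8, blue, green, red); there is no depth.
- manip.get_calibration(name): a dict with "fx", "fy", "cx", "cy" (pixels), "world_to_cam" (4x4, takes a point from world to camera coordinates); the wrist camera has in their place "mount" (4x4, takes a point from camera to tool coordinates, whose origin is the TCP and whose axes are the flange's). Camera axes: x right, y down, z forward; pixel columns grow to the right and rows downward; lengths in m; the calibration is good to about 2 mm. A picture is of the moment at which its call begins: read the wrist's pose just before it. get_calibration takes no time and is no camera call.
- manip.sign_off(): hands the job in, once; it reports no verdict.
The state is a dict: "t": time; "q": joint angles; "qd": joint speeds; "tau": joint torques, N m; "tcp_pos": TCP position; "tool_rot": TCP orientation; "force": force on the tool from outside, world axes, zero at the start; "ft_torque": the same for the moment, N m; "finger_gap": opening from 0.0 (shut) to 1.0 (fully open).
Only numpy, scipy, OpenCV 4.12 (cv2) and the standard library are available. Lean on these libraries where they do the work, as an engineer would, in place of code of your own. Each camera call takes 0.05 s, during which the arm holds its last target. There are 200 camera calls.

### The job

Stand each untagged valve body upright on the middle of its own pad of the leak-test bed, and stand those with a hold tag across the mouth in the reject tray. Once all are in place, turn the pressure regulator's knob clockwise until its pointer stands at the steel index tab, without running well past it, leave it there for at least two seconds, then turn it back so that the pointer stands at the zero dot. The valve bodies must still be in place at the end; leave the spare ring, ball and stem lying among them where they are.

Things in the scene. Friction and masses are not known exactly. Their poses are not given: they have to be found in the camera images.
- valve_a: Untagged valve body, a white seat ring, 42 mm across, shows round its open mouth. Dark grey cylinder, 52 mm across, 50 mm high, 150 g; a stem boss (16 mm across, centred 25 mm up) sticks out 10 mm along its own +x, so grip it across its y. Origin: centre of underside, z up. Starts upright on the bench between robot and test bed; may be absent (None).
- valve_b: Untagged valve body, a white seat ring, 42 mm across, shows round its open mouth. Dark grey cylinder, 52 mm across, 50 mm high, 150 g; a stem boss (16 mm across, centred 25 mm up) sticks out 10 mm along its own +x, so grip it across its y. Origin: centre of underside, z up. Starts upright on the bench between robot and test bed; may be absent (None).
- valve_c: Untagged valve body, a white seat ring, 42 mm across, shows round its open mouth. Dark grey cylinder, 52 mm across, 50 mm high, 150 g; a stem boss (16 mm across, centred 25 mm up) sticks out 10 mm along its own +x, so grip it across its y. Origin: centre of underside, z up. Starts upright on the bench between robot and test bed; may be absent (None).
- tagged_a: Tagged valve body, a white rectangular hold tag, 46 x 20 mm, lies across its mouth; no white ring shows. Dark grey cylinder, 52 mm across, 50 mm high, 150 g; a stem boss (16 mm across, centred 25 mm up) sticks out 10 mm along its own +x, so grip it across its y. Origin: centre of underside, z up. Starts upright on the bench between robot and test bed; may be absent (None).
- tagged_b: Tagged valve body, a white rectangular hold tag, 46 x 20 mm, lies across its mouth; no white ring shows. Dark grey cylinder, 52 mm across, 50 mm high, 150 g; a stem boss (16 mm across, centred 25 mm up) sticks out 10 mm along its own +x, so grip it across its y. Origin: centre of underside, z up. Starts upright on the bench between robot and test bed; may be absent (None).
- tagged_c: Tagged valve body, a white rectangular hold tag, 46 x 20 mm, lies across its mouth; no white ring shows. Dark grey cylinder, 52 mm across, 50 mm high, 150 g; a stem boss (16 mm across, centred 25 mm up) sticks out 10 mm along its own +x, so grip it across its y. Origin: centre of underside, z up. Starts upright on the bench between robot and test bed; may be absent (None).
- bed: Leak-test bed: fixed flat aluminium plate, 130 (its x) x 320 (its y) x 12 mm high, with three round black rubber pads, 72 mm across, in a row along its y. Origin: centre of its underside. It stands beyond the valve bodies.
- pad0 (a point): Centre of test pad 0, on the bed's top face, 12 mm above the bench (pads 100 mm apart, flush with the plate); each pad takes one valve body
- pad1 (a point): Centre of test pad 1, on the bed's top face, 12 mm above the bench (pads 100 mm apart, flush with the plate); each pad takes one valve body
- pad2 (a point): Centre of test pad 2, on the bed's top face, 12 mm above the bench (pads 100 mm apart, flush with the plate); each pad takes one valve body
- tray: Reject tray: fixed open grey box, outside 250 (its x) x 160 (its y) x 35 mm high, walls and floor 5 mm thick; origin: centre of its underside. It stands at the left or right of the bench, the regulator at the other side.
- dial: Pressure regulator: fixed grey block 150 x 150 x 40 mm high, with a white dial face on top. Origin: centre of its underside, straight below the knob's axis; at its zero the pointer points along the block's -x.
- dial_knob (a joint): Angle of the regulator knob, rad: 0 when the pointer is at the zero mark, growing as the knob turns clockwise seen from above; travel -0.3 to 2.7, with no stop or click at either mark. Stiff by friction only (0.06 N m): it stays where it is left. Starts between 0 and 0.5.
- knob_grip (a point): On the knob's vertical axis, 73 mm above the bench, at mid height of its grip bar. Black knob: 48 mm disc, 42 to 52 mm above the bench, with an upright grip bar 50 mm long (along the pointer), 16 mm thick, its top 85 mm above the bench. Pinch the bar across its thickness
- pointer_tip (a point): Tip of the knob's black pointer arm, 50 mm from the knob's axis; the pointer lies along the grip bar, on the side where the bar's top has a short white line
- zero_tip (a point): Where the pointer tip is when the knob is at zero (50 mm from the axis); marked on the dial face by a black dot of 10 mm just outside it, at the first of the scale's black lines
- index_tip (a point): Where the pointer tip is when the knob is at the index (50 mm from the axis); the index is a dark steel tab on the dial's rim pointing inwards at this spot, 1.3 to 2.3 rad clockwise of zero
- index: The dark steel index tab, raised about 9 mm above the dial face at 49 to 71 mm from the knob's axis. Origin: on the knob's axis, 41.5 mm above the bench; the tab lies along its own -x. Fixed during a run.
- seat_ring: Spare white seat ring, 38 mm across, 8 mm high, lying flat among the valve bodies. Bystander. Origin: its underside.
- valve_ball: Spare grey valve ball, 40 mm across, 32 mm high, flat-ended, standing right of the valve bodies. Bystander. Origin: its underside.
- stem: Spare grey stem, about 44 mm long, 20 mm wide, 18 mm high, lying left of the valve bodies. Bystander. Origin: its underside.
Mind the look-alikes: they are no part of the job. Of the things that look like the dial, the smaller one is meant.

How it is judged:
By the outcome, as a careful person would: the job done as asked, in the order asked, and still so for the second after the job is handed in, with the robot touching nothing.
Of valve_a, valve_b, valve_c, tagged_a, tagged_b, tagged_c only 4 to 6 are there at a start; the rules pass over those that are not, and their reading is None.
At some moment in a run one of valve_a, valve_b, valve_c, tagged_a, tagged_b, tagged_c may be knocked a few centimetres aside while the robot is not near it.
It also fails if it takes over 210 s, if anything falls off the work surface, if the arm or the gripper's body presses on something with over 40 N, if the wrist force passes 120 N, or if a joint passes its speed limit or range.

## Working session

There is one attempt and no reset: what is moved stays moved. The work goes in short steps, Python scripts to look and compute and a tool call to move; the robot and the scene stay as the last step left them, time stands still between calls to the robot, and variables do not carry over. Pictures are saved under pics/ and viewed, about 12 in all and at most 16, crops included, and the job is handed in when it is done.

Besides the shell and the picture viewer there is one more tool, called after "Emit:" by a JSON object that holds its "op" and its "data", one argument or row to a line. send_rows: Moves the arm, as the interface text tells. Its arguments: {"type":"object","properties":{"commands":{"type":"array","items":{"type":"object","properties":{"delta_pos":{"type":"array","items":{"type":"number"}},"yaw":{"type":"number"}}}},"grip":{"type":"number"},"force":{"type":"number"}},"required":["commands"]}

```bash
mkdir -p pics; python3 - <<'E'
from station import manip
import cv2,numpy as np
for n in("top","side"):
    cv2.imwrite(f"pics/{n}0.png",manip.snapshot(n)); c=manip.get_calibration(n);print(n,c['fx'],c['cx'],c['cy'],np.round(c['world_to_cam'],3).tolist())
print(manip.get_calibration("wrist")); print(manip.sense())
E
```

```text
top 418.55141936214034 280.4784507627264 206.504053306217 [[-0.064, -0.998, 0.003, 0.03], [-0.973, 0.062, -0.222, 0.468], [0.221, -0.018, -0.975, 1.156], [0.0, 0.0, 0.0, 1.0]]
side 454.62394954897934 285.81171645610823 202.96106731322254 [[0.938, -0.346, 0.002, -0.413], [-0.231, -0.631, -0.74, 0.169], [0.257, 0.694, -0.672, 1.017], [0.0, 0.0, 0.0, 1.0]]
{'fx': 375.3871236730478, 'fy': 375.3871236730478, 'cx': 278.8725275694346, 'cy': 215.4054075771174, 'mount': array([[ 8.11912724e-04, -9.64834268e-01, -2.62857709e-01,
         6.76319869e-02],
       [ 9.99999664e-01,  7.54426882e-04,  3.19623659e-04,
        -7.79937821e-04],
       [-1.10076938e-04, -2.62857880e-01,  9.64834557e-01,
        -1.64618743e-01],
       [ 0.00000000e+00,  0.00000000e+00,  0.00000000e+00,
         1.00000000e+00]])}
{'t': 0.1, 'q': array([ 1.06947992e+00,  5.28382821e-01,  1.43377165e+00, -1.34865544e-05,
        1.18142820e+00, -1.78531098e-01]), 'qd': array([ 0.00095402, -0.00366012, -0.00303767,  0.00089371,  0.00056801,
       -0.00069512]), 'tau': array([-1.25468490e-03, -4.43305278e+01, -1.78584981e+01, -2.76324581e-04,
        3.89687513e-03,  7.24202522e-06]), 'tcp_pos': array([0.19791107, 0.59210546, 0.20812642]), 'tool_rot': array([ 1.60690308e-01,  9.87004374e-01, -9.40153568e-04, -3.25871872e-04]), 'force': array([ 0.82748695, -0.26822972,  0.58696523]), 'ft_torque': array([ 0.05308179,  0.00521703, -0.01807738]), 'finger_gap': 1.0029733151102544}
```

View pics/top0.png

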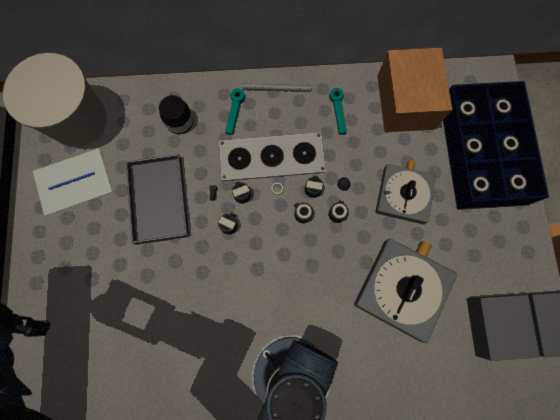

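View pics/side0.png

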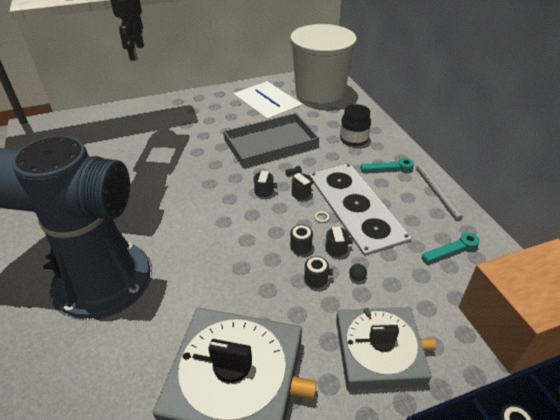

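The top view shows tagged bodies at about (242,192), (315,187) and (229,224), and untagged ones at (304,212) and (339,211). The tray is at (159,199), the pads at (239,158), (272,156) and (304,153), and the small dial at (407,192). Next I'll zoom in.

```bash
cat > h.py <<'E'
from station import manip
import cv2,numpy as np
from scipy.spatial.transform import Rotation as R
def cam(n):
    c=manip.get_calibration(n)
    if n=="wrist":
        s=manip.sense();T=np.eye(4);T[:3,:3]=R.from_quat(s['tool_rot']).as_matrix();T[:3,3]=s['tcp_pos'];M=T@c['mount']
    else: M=np.linalg.inv(c['world_to_cam'])
    return c,M
def w(cm,u,v,z):
    c,M=cm
    d=M[:3,:3]@np.array([(u-c['cx'])/c['fx'],(v-c['cy'])/c['fy'],1]);o=M[:3,3]
    return (o+d*(z-o[2])/d[2])[:2]
def px(cm,p):
    c,M=cm;q=np.linalg.inv(M)@np.r_[p,1];return np.array([c['fx']*q[0]/q[2]+c['cx'],c['fy']*q[1]/q[2]+c['cy']])
def yaw():  # world angle of tool y (jaw axis)
    m=R.from_quat(manip.sense()['tool_rot']).as_matrix();return np.arctan2(m[1,1],m[0,1])
E
python3 - <<'E'
from h import *
im=cv2.imread("pics/top0.png")
cv2.imwrite("pics/top0a.png",cv2.resize(im[145:240,205:360],None,fx=5,fy=5,interpolation=cv2.INTER_CUBIC))
cv2.imwrite("pics/top0b.png",cv2.resize(im[150:230,365:445],None,fx=7,fy=7,interpolation=cv2.INTER_CUBIC))
c=cam("top")
for n,u,v,z in [("tagA",242,192,.05),("tagB",315,187,.05),("tagC",229,224,.05),("u1",304,212,.05),("u2",339,211,.05),("p0",239,158,.012),("p1",272,156,.012),("p2",304,153,.012),("knob",407,191,.073),
 ("tr",128,163,.035),("tr",181,156,.035),("tr",189,234,.035),("tr",136,242,.035)]: print(n,w(c,u,v,z).round(3))
print(yaw())
E
```

```text
tagA [0.52  0.109]
tagB [ 0.521 -0.104]
tagC [0.427 0.151]
u1 [ 0.449 -0.067]
u2 [ 0.445 -0.168]
p0 [0.638 0.117]
p1 [0.638 0.015]
p2 [ 0.642 -0.084]
knob [ 0.487 -0.364]
tr [0.635 0.447]
tr [0.647 0.289]
tr [0.408 0.268]
tr [0.395 0.42 ]
1.2480164791416701
```

View pics/top0a.png

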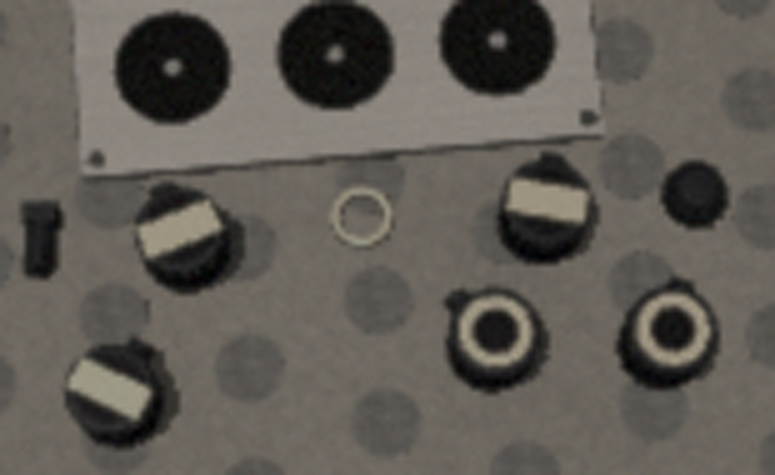

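View pics/top0b.png

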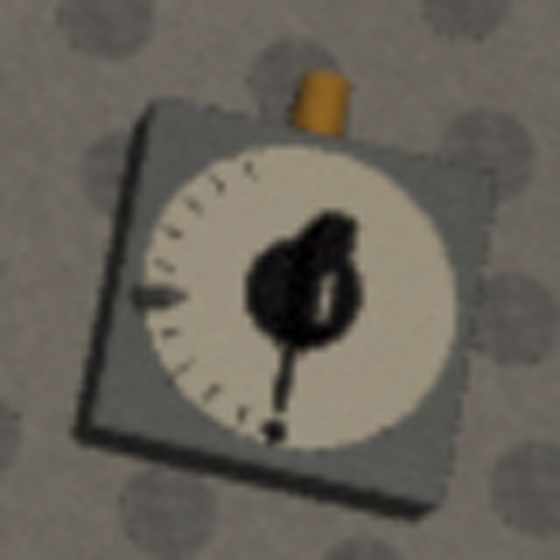

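```bash
cat >> h.py <<'E'
def det(n="top",im=None,z=.05,thr=130,amin=20,amax=1e9,roi=None):
    cm=cam(n); im=manip.snapshot(n) if im is None else im
    g=im.min(2); k=(g>thr).astype(np.uint8)
    cs,_=cv2.findContours(k,cv2.RETR_EXTERNAL,cv2.CHAIN_APPROX_NONE); out=[]
    for c in cs:
        a=cv2.contourArea(c)
        if not amin<a<amax: continue
        P=np.array([w(cm,*p[0],z) for p in c.astype(float)])*1e3
        (x,y),(a1,a2),an=cv2.minAreaRect(P.astype(np.float32))
        ang=np.deg2rad(an if a1>a2 else an+90)
        if roi is None or roi[0]<x<roi[1] and roi[2]<y<roi[3]:
            px_=c.reshape(-1,2).mean(0)
            out.append((round(x),round(y),round(max(a1,a2)),round(min(a1,a2)),round((ang+np.pi/2)%np.pi-np.pi/2,2),px_.round().tolist()))
    return im,out
E
python3 - <<'E'
from h import *
im=cv2.imread("pics/top0.png")
for t in(110,140): 
  print(t);[print(o) for o in det(im=im,thr=t,roi=(350,560,-250,250))[1]]
c=cam("top");f=lambda u,v:(205+u/5,145+v/5)
for n,b in(("u1",(453,297)),("u2",(683,281)),("tA",(163,184)),("tB",(549,155)),("tC",(139,340))): print(n,"boss",w(c,*f(*b),.03).round(3))
for n,b in(("p0",(173,67)),("p1",(336,54)),("p2",(498,40))): print(n,w(c,*f(*b),.012).round(4))
d=lambda u,v:(365+u/7,150+v/7)
print("knob face",w(c,*d(305,295),.045),"zero",w(c,*d(275,431),.0415),"idx",w(c,*d(160,295),.05),"tip",w(c,*d(280,408),.05), "dialctr", w(c,*d(300,297),.0415))
E
```

```text
110
(434, 158, 43, 17, np.float64(1.08), [226.0, 222.0])
(452, -65, 38, 35, np.float64(1.51), [304.0, 211.0])
(447, -169, 39, 38, np.float64(-0.09), [339.0, 210.0])
(525, 114, 44, 18, np.float64(-1.24), [240.0, 190.0])
(525, 8, 32, 30, np.float64(1.51), [277.0, 188.0])
(529, -102, 43, 18, np.float64(1.34), [314.0, 185.0])
140
u1 boss [ 0.477 -0.045]
u2 boss [ 0.479 -0.181]
tA boss [0.557 0.122]
tB boss [ 0.561 -0.109]
tC boss [0.463 0.14 ]
p0 [0.6368 0.1147]
p1 [0.6389 0.0145]
p2 [ 0.6418 -0.0855]
knob face [ 0.48985944 -0.37760058] zero [ 0.43344674 -0.35862259] idx [ 0.4924632  -0.31551067] tip [ 0.44132349 -0.35923144] dialctr [ 0.4899796  -0.37656549]
```

Emit:
{"op": "send_rows", "data": {
  "commands": [
    {"delta_pos": [2.6, -4.7, 0], "yaw": -0.08},
    {"delta_pos": [2.6, -4.7, 0], "yaw": -0.08},
    {"delta_pos": [2.6, -4.7, 0], "yaw": 0},
    {"delta_pos": [2.6, -4.7, 0], "yaw": 0},
    {"delta_pos": [2.6, -4.7, 0], "yaw": 0},
    {"delta_pos": [2.6, -4.7, 0], "yaw": 0},
    {"delta_pos": [2.6, -4.7, 0], "yaw": 0},
    {"delta_pos": [2.6, -4.7, 0], "yaw": 0},
    {"delta_pos": [2.6, -4.7, 0], "yaw": 0},
    {"delta_pos": [0, 0, 0], "yaw": 0}
  ],
  "grip": -1,
  "force": 40
}}

```text
t: 1.35
tcp_pos: [0.4366, 0.1556, 0.2054]
tool_rot: [0.24, 0.971, -0.001, -0.0]
force: [-0.7, 1.0, 0.0]
finger_gap: 1.002
```

```bash
python3 - <<'E'
from h import *
s=manip.sense();print(s['t'],s['tcp_pos'].round(4),yaw(),s['finger_gap'])
im,o=det("wrist",thr=110,amin=100)
print(*o,sep="\n");cv2.imwrite("pics/w1.png",im)
E
```

```text
1.35 [0.4366 0.1556 0.2054] 1.085430899253126 1.0021497541694986
(444, -67, 42, 28, np.float64(-1.51), [77.0, 307.0])
(508, 49, 179, 80, np.float64(-1.54), [224.0, 314.0])
(401, 62, 55, 37, np.float64(-1.36), [167.0, 207.0])
(375, -68, 166, 145, np.float64(0.15), [49.0, 247.0])
(483, 334, 160, 109, np.float64(0.09), [504.0, 142.0])
(402, 323, 99, 2, np.float64(-1.48), [447.0, 58.0])
(487, 198, 390, 384, np.float64(1.2), [338.0, 203.0])
```

View pics/w1.png

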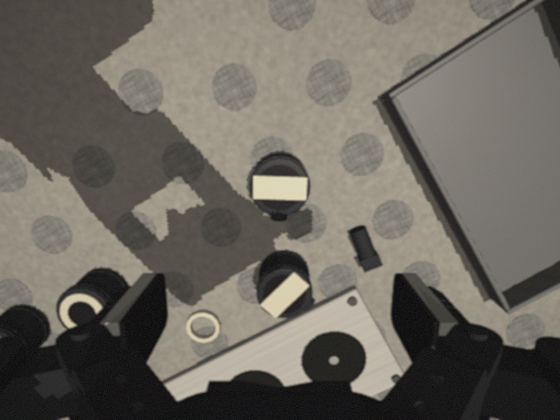

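```bash
python3 - <<'E'
from h import *
im=cv2.imread("pics/w1.png")
for t in(180,200):print(t,*det("wrist",im,thr=t,amin=100)[1],sep="\n")
E
```

```text
180
(430, 159, 44, 18, np.float64(1.06), [279.0, 188.0])
200
```

Emit:
{"op": "send_rows", "data": {
  "commands": [
    {"delta_pos": [-0.5, 0.3, -4.5], "yaw": -0.02},
    {"delta_pos": [0, 0, -4.5], "yaw": 0},
    {"delta_pos": [0, 0, -4.0], "yaw": 0},
    {"delta_pos": [0, 0, -2.0], "yaw": 0},
    {"delta_pos": [0, 0, 0], "yaw": 0}
  ]
}}

```text
t: 2.02
tcp_pos: [0.4266, 0.1655, 0.052]
tool_rot: [0.246, 0.969, -0.0, -0.001]
force: [0.2, 0.4, 0.7]
finger_gap: 1.004
```

Emit:
{"op": "send_rows", "data": {
  "commands": [
    {"delta_pos": [0.4, -0.6, 0], "yaw": 0},
    {"delta_pos": [0, 0, 0], "yaw": 0},
    {"delta_pos": [0, 0, 0], "yaw": 0}
  ]
}}

```text
t: 2.4
tcp_pos: [0.4318, 0.1606, 0.0542]
tool_rot: [0.245, 0.969, 0.001, 0.001]
force: [0.5, -0.3, -0.1]
finger_gap: 1.001
```

```bash
python3 - <<'E'
from h import *
s=manip.sense();print(s['tcp_pos'].round(4),yaw(),s['qd'].round(3))
E
```

```text
[0.4318 0.1606 0.0542] 1.075370864350452 [-0.001 -0.011 -0.01  -0.002  0.003  0.001]
```

Emit:
{"op": "send_rows", "data": {
  "commands": [
    {"delta_pos": [0, -0.1, -1.8], "yaw": 0},
    {"delta_pos": [0, 0, -1.6], "yaw": 0},
    {"delta_pos": [0, 0, -0.3], "yaw": 0},
    {"delta_pos": [0, 0, 0], "yaw": 0}
  ]
}}

```text
t: 2.9
tcp_pos: [0.4346, 0.1597, 0.0193]
tool_rot: [0.246, 0.969, 0.002, 0.004]
force: [-0.1, 0.1, -0.4]
finger_gap: 0.998
```

Emit:
{"op": "send_rows", "data": {
  "commands": [
    {"delta_pos": [0, 0, 0], "yaw": 0},
    {"delta_pos": [0, 0, 0], "yaw": 0},
    {"delta_pos": [0, 0, 0], "yaw": 0},
    {"delta_pos": [0, 0, 0], "yaw": 0},
    {"delta_pos": [0, 0, 0], "yaw": 0},
    {"delta_pos": [0, 0, 0], "yaw": 0},
    {"delta_pos": [0, 0, 0], "yaw": 0}
  ],
  "grip": 1,
  "force": 40
}}

```text
t: 3.78
tcp_pos: [0.4351, 0.1598, 0.021]
tool_rot: [0.245, 0.969, 0.002, 0.006]
force: [0.6, 0.1, 1.0]
finger_gap: 0.576
```

Emit:
{"op": "send_rows", "data": {
  "commands": [
    {"delta_pos": [0, 0, 4], "yaw": 0},
    {"delta_pos": [0, 0, 4], "yaw": 0},
    {"delta_pos": [0.2, 3, 1], "yaw": 0.1},
    {"delta_pos": [0.2, 4, 0], "yaw": 0.15},
    {"delta_pos": [0.2, 4, 0], "yaw": 0.15},
    {"delta_pos": [0.2, 4, 0], "yaw": 0.15},
    {"delta_pos": [0.2, 2, 0], "yaw": 0.05},
    {"delta_pos": [0, 0, 0], "yaw": 0},
    {"delta_pos": [0, 0, 0], "yaw": 0}
  ]
}}

```text
t: 4.9
tcp_pos: [0.4432, 0.3323, 0.1121]
tool_rot: [-0.059, 0.998, 0.002, 0.003]
force: [1.2, -0.6, -1.2]
finger_gap: 0.575
```

```bash
python3 - <<'E'
from h import *
s=manip.sense();print(s['tcp_pos'].round(4),yaw(),s['finger_gap'],s['force'])
E
```

```text
[0.4432 0.3323 0.1121] 1.6890621173254816 0.5749159624375779 [ 1.22840152 -0.58026184 -1.18218512]
```

Emit:
{"op": "send_rows", "data": {
  "commands": [
    {"delta_pos": [0.3, 1.6, -2], "yaw": 0},
    {"delta_pos": [0, 0, -3], "yaw": 0},
    {"delta_pos": [0, 0, -1.5], "yaw": 0},
    {"delta_pos": [0, 0, -0.5], "yaw": 0},
    {"delta_pos": [0, 0, 0], "yaw": 0}
  ]
}}

```text
t: 5.52
tcp_pos: [0.4471, 0.3429, 0.0412]
tool_rot: [-0.054, 0.999, 0.001, 0.002]
force: [-0.1, -0.2, -0.2]
finger_gap: 0.576
```

Emit:
{"op": "send_rows", "data": {
  "commands": [
    {"delta_pos": [0, 0.6, -0.8], "yaw": 0},
    {"delta_pos": [0, 0, -0.5], "yaw": 0},
    {"delta_pos": [0, 0, -0.2], "yaw": 0},
    {"delta_pos": [0, 0, 0], "yaw": 0}
  ]
}}

```text
t: 6.02
tcp_pos: [0.4484, 0.35, 0.027]
tool_rot: [-0.054, 0.999, 0.001, 0.004]
force: [-0.5, 0.1, -0.7]
finger_gap: 0.573
```

Release partly, then rise.

Emit:
{"op": "send_rows", "data": {
  "commands": [
    {"delta_pos": [0, 0, 0], "yaw": 0},
    {"delta_pos": [0, 0, 0], "yaw": 0},
    {"delta_pos": [0, 0, 0], "yaw": 0},
    {"delta_pos": [0, 0, 2], "yaw": 0},
    {"delta_pos": [0, 0, 5], "yaw": 0},
    {"delta_pos": [0, 0, 5], "yaw": 0},
    {"delta_pos": [0, 0, 3], "yaw": 0},
    {"delta_pos": [0, 0, 0], "yaw": 0},
    {"delta_pos": [0, 0, 0], "yaw": 0}
  ],
  "grip": -0.8
}}

```text
t: 7.15
tcp_pos: [0.4477, 0.3494, 0.1814]
tool_rot: [-0.054, 0.999, 0.001, 0.004]
force: [0.4, -0.6, -0.0]
finger_gap: 0.896
```

```bash
python3 - <<'E'
from h import *
s=manip.sense();print(s['tcp_pos'].round(4),yaw(),s['finger_gap'])
im,o=det("wrist",thr=180,amin=100,z=.055);print(*o,sep="\n");cv2.imwrite("pics/w2.png",im)
cm=cam("wrist")
im,o=det("top",thr=110,roi=(350,700,-250,450));print(*o,sep="\n")
E
```

```text
[0.4477 0.3494 0.1814] 1.6785798062757964 0.8964188910903982
(535, 555, 100, 53, np.float64(-1.28), [510.0, 312.0])
(447, -169, 38, 38, np.float64(-0.06), [339.0, 210.0])
(453, -66, 38, 38, np.float64(-0.06), [304.0, 211.0])
(525, 114, 44, 18, np.float64(-1.24), [240.0, 190.0])
(527, 8, 34, 34, np.float64(-0.83), [277.0, 188.0])
(529, -102, 44, 19, np.float64(1.34), [314.0, 185.0])
(631, 18, 317, 134, np.float64(-1.55), [270.0, 155.0])
```

View pics/w2.png

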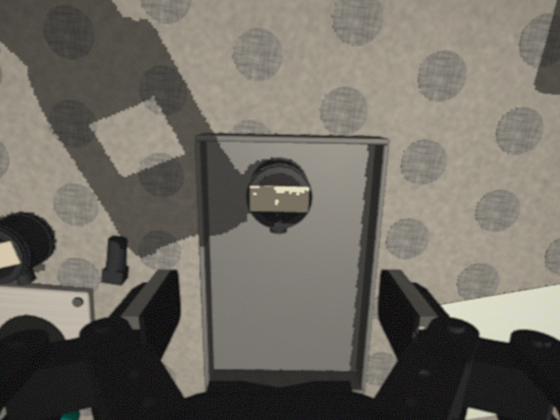

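The body stands upright in the tray, with its tag at (279,195). Next is tagged A.

Emit:
{"op": "send_rows", "data": {
  "commands": [
    {"delta_pos": [1.3, -4.2, 0], "yaw": 0.11},
    {"delta_pos": [1.3, -4.2, 0], "yaw": 0.11},
    {"delta_pos": [1.3, -4.2, 0], "yaw": 0},
    {"delta_pos": [1.3, -4.2, 0], "yaw": 0},
    {"delta_pos": [1.3, -4.0, 0], "yaw": 0},
    {"delta_pos": [0.8, -2, 0], "yaw": 0},
    {"delta_pos": [0, 0, 0], "yaw": 0},
    {"delta_pos": [0, 0, 0], "yaw": 0}
  ],
  "grip": -1
}}

```text
t: 8.25
tcp_pos: [0.5158, 0.1146, 0.1691]
tool_rot: [-0.168, 0.986, 0.002, -0.007]
force: [-0.6, 1.2, 0.2]
finger_gap: 1.001
```

```bash
cat > look.py <<'E'
from h import *
import sys
s=manip.sense();print(s['t'],s['tcp_pos'].round(4),round(yaw(),3),s['finger_gap'])
z=float(sys.argv[2]) if len(sys.argv)>2 else .05
im=manip.snapshot("wrist");cv2.imwrite(f"pics/{sys.argv[1]}.png",im)
for t in(120,150,180):print(t,*[o for o in det("wrist",im,z=z,thr=t,amin=100)[1] if o[2]<60],sep="\n")
E
python3 look.py w3
```

```text
8.25 [0.5158 0.1146 0.1691] 1.907 1.0011619026916425
120
(531, -91, 21, 20, np.float64(1.34), [10.0, 135.0])
(484, 25, 54, 33, np.float64(-1.52), [170.0, 123.0])
(452, -67, 42, 41, np.float64(0.01), [62.0, 36.0])
(426, -43, 28, 14, np.float64(-1.23), [104.0, 7.0])
150
(529, 118, 41, 7, np.float64(-1.23), [278.0, 225.0])
(531, -91, 20, 19, np.float64(1.33), [10.0, 135.0])
(452, -67, 41, 40, np.float64(0.01), [62.0, 36.0])
180
(526, 127, 21, 6, np.float64(-1.23), [288.0, 224.0])
```

```bash
python3 - <<'E'
from h import *
im=cv2.imread("pics/w3.png");cm=cam("wrist");g=im.min(2)
for d in range(-40,41,4):
    r=[]
    for e in(-15,-8,0,8,15):
        p=np.array([.525,.1155])+d*1e-3*np.array([np.cos(.33),np.sin(.33)])+e*1e-3*np.array([-np.sin(.33),np.cos(.33)])
        u,v=px(cm,np.r_[p,.05]);r.append(int(g[int(round(v)),int(round(u))]))
    print(d,r)
E
```

```text
-40 [145, 143, 142, 146, 142]
-36 [115, 121, 107, 139, 141]
-32 [69, 25, 21, 53, 105]
-28 [29, 29, 49, 48, 38]
-24 [30, 34, 31, 70, 39]
-20 [33, 26, 27, 30, 32]
-16 [24, 17, 22, 26, 33]
-12 [69, 63, 66, 65, 69]
-8 [98, 95, 95, 95, 96]
-4 [97, 96, 97, 114, 96]
0 [96, 97, 95, 98, 96]
4 [96, 95, 95, 189, 177]
8 [179, 180, 169, 167, 168]
12 [49, 43, 44, 46, 61]
16 [59, 49, 45, 55, 65]
20 [121, 62, 61, 58, 135]
24 [134, 120, 62, 134, 123]
28 [69, 117, 108, 130, 128]
32 [177, 139, 67, 136, 126]
36 [178, 182, 177, 102, 82]
40 [182, 181, 183, 181, 169]
```

Emit:
{"op": "send_rows", "data": {
  "commands": [
    {"delta_pos": [0.7, 0.1, -4], "yaw": 0},
    {"delta_pos": [0, 0, -4.5], "yaw": 0},
    {"delta_pos": [0, 0, -3], "yaw": 0},
    {"delta_pos": [0, 0, -1], "yaw": 0},
    {"delta_pos": [0, 0, 0], "yaw": 0},
    {"delta_pos": [0, 0, 0], "yaw": 0}
  ]
}}

```text
t: 9.05
tcp_pos: [0.5231, 0.1221, 0.043]
tool_rot: [-0.172, 0.985, 0.002, -0.004]
force: [0.4, 0.4, 0.9]
finger_gap: 0.996
```

Emit:
{"op": "send_rows", "data": {
  "commands": [
    {"delta_pos": [0.1, -0.6, -1.2], "yaw": 0},
    {"delta_pos": [0, 0, -0.9], "yaw": 0},
    {"delta_pos": [0, 0, 0], "yaw": 0},
    {"delta_pos": [0, 0, 0], "yaw": 0}
  ]
}}

```text
t: 9.55
tcp_pos: [0.526, 0.1155, 0.0227]
tool_rot: [-0.172, 0.985, 0.002, -0.002]
force: [-0.5, 0.9, -0.8]
finger_gap: 0.998
```

Emit:
{"op": "send_rows", "data": {
  "commands": [
    {"delta_pos": [0, 0, 0], "yaw": 0},
    {"delta_pos": [0, 0, 0], "yaw": 0},
    {"delta_pos": [0, 0, 0], "yaw": 0},
    {"delta_pos": [0, 0, 0], "yaw": 0},
    {"delta_pos": [0, 0, 0], "yaw": 0},
    {"delta_pos": [0, 0, 0], "yaw": 0},
    {"delta_pos": [0, 0, 0], "yaw": 0}
  ],
  "grip": 1
}}

```text
t: 10.42
tcp_pos: [0.5434, 0.1108, 0.041]
tool_rot: [-0.174, 0.985, -0.005, 0.017]
force: [-0.1, 0.0, -1.0]
finger_gap: 0.007
```

```bash
python3 look.py w4; python3 - <<'E'
from h import *
im,o=det("top",thr=110,roi=(350,700,-250,450));print(*o,sep="\n");cv2.imwrite("pics/t4.png",cv2.resize(im[130:250,120:360],None,fx=3,fy=3))
E
```

```text
10.425 [0.5434 0.1108 0.041 ] 1.92 0.0073401504535606935
120
(575, 189, 23, 7, np.float64(1.31), [406.0, 378.0])
(620, 72, 25, 8, np.float64(-0.6), [152.0, 378.0])
(607, 31, 8, 7, np.float64(-1.21), [75.0, 332.0])
(554, 144, 14, 6, np.float64(-1.54), [339.0, 312.0])
(515, 122, 20, 15, np.float64(-1.11), [328.0, 222.0])
(502, 48, 43, 7, np.float64(-1.49), [167.0, 131.0])
150
(574, 184, 13, 6, np.float64(0.66), [399.0, 374.0])
(620, 72, 24, 7, np.float64(-0.6), [152.0, 378.0])
(607, 31, 7, 7, np.float64(-0.73), [75.0, 332.0])
(554, 144, 14, 5, np.float64(-1.54), [339.0, 312.0])
(542, 137, 16, 6, np.float64(-1.55), [335.0, 287.0])
(534, 138, 10, 6, np.float64(-0.42), [342.0, 272.0])
(515, 123, 19, 15, np.float64(-1.11), [328.0, 222.0])
(501, 48, 43, 7, np.float64(-1.48), [167.0, 132.0])
180
(620, 72, 23, 7, np.float64(-0.59), [152.0, 378.0])
(554, 144, 12, 4, np.float64(-1.55), [340.0, 313.0])
(514, 123, 19, 14, np.float64(-1.11), [328.0, 221.0])
(462, -67, 39, 21, np.float64(1.35), [304.0, 207.0])
(529, -102, 45, 20, np.float64(1.34), [314.0, 185.0])
(546, -107, 1315, 806, np.float64(0.53), [330.0, 205.0])
```

View pics/w4.png

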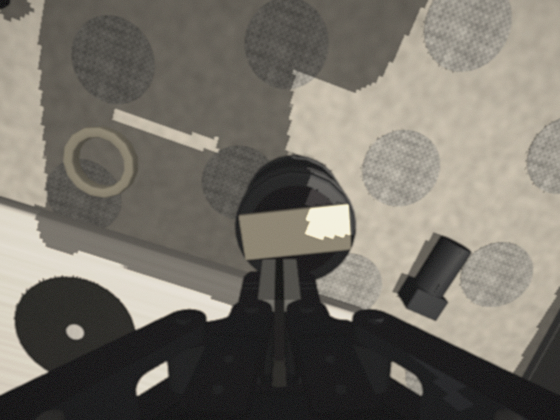

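```bash
python3 - <<'E'
from h import *
cm=cam("wrist");print(w(cm,297,231,.05),px(cm,manip.sense()['tcp_pos']))
c=cam("top");s=manip.sense();print(s['tcp_pos'],s['q'],R.from_quat(s['tool_rot']).as_matrix().round(3))
for r in(170,200,230):
  im=cv2.imread("pics/t4.png")
  break
for p in((.524,.115,.05),(.516,.115,.05),s['tcp_pos']): print((px(c,p)-[120,130])*3)
E
```

```text
[0.52179424 0.11202948] [278.52722022 262.55502951]
[0.54265963 0.11103008 0.04006576] [ 0.0021382   0.67715014  1.76735564 -0.00574891  0.66421735 -1.91399883] [[-0.939 -0.342  0.033]
 [-0.343  0.939 -0.003]
 [-0.03  -0.015 -0.999]]
[359.86327843 182.13443142]
[360.21429655 190.08325149]
[364.00832455 166.19325319]
```

View pics/t4.png

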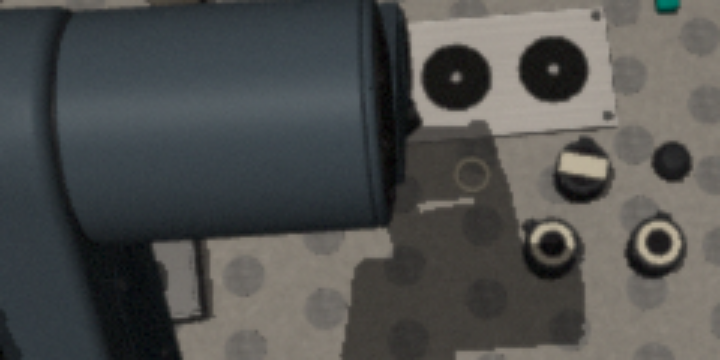

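Body A still stands, at about (0.522, 0.112). The fingers slipped off its top edge because the pads stand higher when open, so I'll grip lower.

Emit:
{"op": "send_rows", "data": {
  "commands": [
    {"delta_pos": [0, 0, 3], "yaw": 0},
    {"delta_pos": [0, 0, 4], "yaw": 0},
    {"delta_pos": [-0.6, 0, 2], "yaw": 0.05},
    {"delta_pos": [-0.6, 0, 0], "yaw": 0.05},
    {"delta_pos": [-0.6, 0, 0], "yaw": 0},
    {"delta_pos": [0, 0, 0], "yaw": 0},
    {"delta_pos": [0, 0, 0], "yaw": 0},
    {"delta_pos": [0, 0, 0], "yaw": 0}
  ]
}}

```text
t: 11.52
tcp_pos: [0.5172, 0.113, 0.1252]
tool_rot: [-0.224, 0.974, -0.002, 0.007]
force: [-0.6, 0.3, -0.2]
finger_gap: -0.003
```

Emit:
{"op": "send_rows", "data": {
  "commands": [
    {"delta_pos": [0, 0, 0], "yaw": 0},
    {"delta_pos": [0, 0, 0], "yaw": 0},
    {"delta_pos": [0, 0, 0], "yaw": 0},
    {"delta_pos": [0, 0, 0], "yaw": 0},
    {"delta_pos": [0, 0, 0], "yaw": 0}
  ],
  "grip": -1
}}

```text
t: 12.15
tcp_pos: [0.5176, 0.1129, 0.125]
tool_rot: [-0.224, 0.975, -0.002, 0.007]
force: [0.8, 0.6, 0.0]
finger_gap: 0.996
```

```bash
python3 look.py w5
```

```text
12.15 [0.5176 0.1129 0.125 ] 2.023 0.996038701033905
120
(480, 31, 52, 22, np.float64(-1.52), [179.0, 104.0])
(465, -60, 38, 12, np.float64(-1.12), [48.0, 10.0])
150
(524, 120, 31, 8, np.float64(-1.12), [286.0, 233.0])
(465, -60, 36, 12, np.float64(-1.12), [48.0, 10.0])
180
(651, 96, 43, 5, np.float64(-1.54), [181.0, 363.0])
(581, 140, 40, 6, np.float64(-1.52), [276.0, 311.0])
(525, 120, 30, 7, np.float64(-1.09), [286.0, 233.0])
```

Emit:
{"op": "send_rows", "data": {
  "commands": [
    {"delta_pos": [0.3, 0, -3], "yaw": 0},
    {"delta_pos": [0, 0, -3], "yaw": 0},
    {"delta_pos": [0, 0, -2], "yaw": 0},
    {"delta_pos": [0, 0, -1], "yaw": 0},
    {"delta_pos": [0, 0, 0], "yaw": 0},
    {"delta_pos": [0, 0, 0], "yaw": 0}
  ]
}}

```text
t: 12.95
tcp_pos: [0.5231, 0.113, 0.0343]
tool_rot: [-0.224, 0.974, -0.002, 0.01]
force: [0.4, -1.2, -0.3]
finger_gap: 1.003
```

Emit:
{"op": "send_rows", "data": {
  "commands": [
    {"delta_pos": [0, 0, -1.5], "yaw": 0},
    {"delta_pos": [0, 0, -1], "yaw": 0},
    {"delta_pos": [0, 0, -0.2], "yaw": 0},
    {"delta_pos": [0, 0, 0], "yaw": 0}
  ]
}}

```text
t: 13.45
tcp_pos: [0.5241, 0.1131, 0.0067]
tool_rot: [-0.224, 0.974, -0.003, 0.011]
force: [-0.1, -0.7, -0.5]
finger_gap: 1.001
```

Emit:
{"op": "send_rows", "data": {
  "commands": [
    {"delta_pos": [0, 0, 0], "yaw": 0},
    {"delta_pos": [0, 0, 0], "yaw": 0},
    {"delta_pos": [0, 0, 0], "yaw": 0},
    {"delta_pos": [0, 0, 0], "yaw": 0},
    {"delta_pos": [0, 0, 0], "yaw": 0},
    {"delta_pos": [0, 0, 0], "yaw": 0},
    {"delta_pos": [0, 0, 0], "yaw": 0}
  ],
  "grip": 1
}}

```text
t: 14.32
tcp_pos: [0.5245, 0.113, 0.0073]
tool_rot: [-0.224, 0.974, -0.003, 0.012]
force: [0.8, 0.1, 0.9]
finger_gap: 0.592
```

Emit:
{"op": "send_rows", "data": {
  "commands": [
    {"delta_pos": [0, 0, 4], "yaw": 0},
    {"delta_pos": [0, 0, 4.5], "yaw": 0},
    {"delta_pos": [0, 3, 1], "yaw": -0.05},
    {"delta_pos": [0, 5, 0], "yaw": -0.1},
    {"delta_pos": [0, 5, 0], "yaw": -0.1},
    {"delta_pos": [0, 5, 0], "yaw": -0.1},
    {"delta_pos": [0, 4, 0], "yaw": 0},
    {"delta_pos": [0, 2, 0], "yaw": 0},
    {"delta_pos": [0, 0, 0], "yaw": 0},
    {"delta_pos": [0, 0, 0], "yaw": 0}
  ]
}}

```text
t: 15.58
tcp_pos: [0.5216, 0.3568, 0.1021]
tool_rot: [-0.044, 0.999, -0.005, 0.009]
force: [0.4, -0.2, -1.8]
finger_gap: 0.597
```

Emit:
{"op": "send_rows", "data": {
  "commands": [
    {"delta_pos": [0, 0.3, -3], "yaw": 0},
    {"delta_pos": [0, 0, -3], "yaw": 0},
    {"delta_pos": [0, 0, -1.5], "yaw": 0},
    {"delta_pos": [0, 0, -0.3], "yaw": 0},
    {"delta_pos": [0, 0, 0], "yaw": 0},
    {"delta_pos": [0, 0, 0], "yaw": 0}
  ]
}}

```text
t: 16.32
tcp_pos: [0.5248, 0.3532, 0.0248]
tool_rot: [-0.04, 0.999, -0.006, 0.01]
force: [0.4, 0.1, -1.4]
finger_gap: 0.594
```

Emit:
{"op": "send_rows", "data": {
  "commands": [
    {"delta_pos": [0, 0.2, -0.7], "yaw": 0},
    {"delta_pos": [0, 0, -0.3], "yaw": 0},
    {"delta_pos": [0, 0, -0.1], "yaw": 0},
    {"delta_pos": [0, 0, 0], "yaw": 0}
  ]
}}

```text
t: 16.82
tcp_pos: [0.5256, 0.3563, 0.0147]
tool_rot: [-0.04, 0.999, -0.005, 0.011]
force: [-0.4, 0.3, -1.3]
finger_gap: 0.59
```

Emit:
{"op": "send_rows", "data": {
  "commands": [
    {"delta_pos": [0, 0, 0], "yaw": 0},
    {"delta_pos": [0, 0, 0], "yaw": 0},
    {"delta_pos": [0, 0, 0], "yaw": 0},
    {"delta_pos": [0, 0, 2], "yaw": 0},
    {"delta_pos": [0, 0, 5], "yaw": 0},
    {"delta_pos": [0, 0, 5], "yaw": 0},
    {"delta_pos": [0, 0, 3], "yaw": 0},
    {"delta_pos": [0, 0, 0], "yaw": 0}
  ],
  "grip": -0.8
}}

```text
t: 17.82
tcp_pos: [0.5269, 0.3569, 0.1759]
tool_rot: [-0.04, 0.999, -0.004, 0.015]
force: [-0.5, -0.4, -0.4]
finger_gap: 0.902
```

Emit:
{"op": "send_rows", "data": {
  "commands": [
    {"delta_pos": [0, -5, 0], "yaw": -0.08},
    {"delta_pos": [0, -5.2, 0], "yaw": -0.08},
    {"delta_pos": [0, -5.2, 0], "yaw": -0.08},
    {"delta_pos": [0, -5.2, 0], "yaw": -0.07},
    {"delta_pos": [0, -5.2, 0], "yaw": 0},
    {"delta_pos": [0, -5.2, 0], "yaw": 0},
    {"delta_pos": [0, -5.2, 0], "yaw": 0},
    {"delta_pos": [0, -5.2, 0], "yaw": 0},
    {"delta_pos": [0, -3.5, 0], "yaw": 0},
    {"delta_pos": [0, 0, 0], "yaw": 0}
  ],
  "grip": -1
}}

```text
t: 19.08
tcp_pos: [0.5199, -0.1046, 0.1717]
tool_rot: [0.119, 0.993, -0.005, 0.011]
force: [-0.3, 0.7, 0.8]
finger_gap: 1.002
```

Emit:
{"op": "send_rows", "data": {
  "commands": [
    {"delta_pos": [0, 0, 0], "yaw": 0},
    {"delta_pos": [0, 0, 0], "yaw": 0}
  ]
}}

```text
t: 19.32
tcp_pos: [0.5186, -0.1026, 0.1708]
tool_rot: [0.119, 0.993, -0.004, 0.009]
force: [-0.1, 0.6, -0.3]
finger_gap: 0.999
```

```bash
python3 look.py w6;  python3 - <<'E'
from h import *
im,o=det("top",thr=110,roi=(350,700,-250,450));print(*o,sep="\n")
E
```

```text
19.325 [ 0.5186 -0.1026  0.1708] 1.333 0.9986810442476494
120
(551, -320, 45, 18, np.float64(-0.34), [41.0, 297.0])
(523, -95, 35, 7, np.float64(1.34), [293.0, 202.0])
(483, -163, 57, 23, np.float64(1.34), [192.0, 172.0])
(467, -299, 54, 28, np.float64(-0.31), [22.0, 188.0])
(420, -288, 13, 7, np.float64(1.33), [7.0, 132.0])
(451, -66, 43, 42, np.float64(1.33), [309.0, 100.0])
150
(523, -95, 34, 6, np.float64(1.34), [293.0, 202.0])
(526, -5, 32, 31, np.float64(1.34), [407.0, 180.0])
(451, -66, 41, 41, np.float64(1.33), [309.0, 100.0])
180
(609, -120, 29, 29, np.float64(0.03), [282.0, 304.0])
(607, -42, 26, 13, np.float64(-1.57), [377.0, 283.0])
(523, -94, 33, 5, np.float64(1.34), [293.0, 202.0])
(525, -5, 30, 29, np.float64(1.34), [406.0, 179.0])
(451, -66, 41, 41, np.float64(-1.02), [309.0, 100.0])
(396, 1, 1527, 1039, np.float64(1.57), [251.0, 266.0])
```

View pics/w6.png

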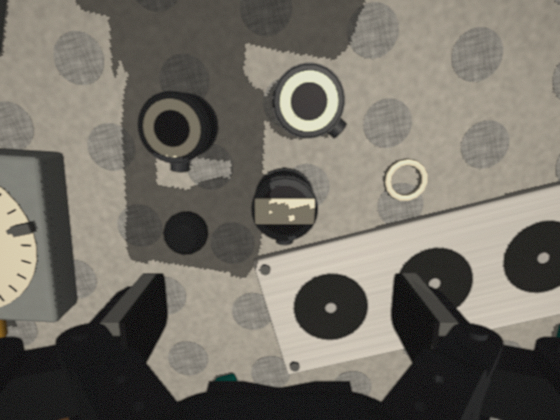

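```bash
python3 - <<'E'
from h import *
cm=cam("wrist")
for n,u,v,z in(("tB",285.5,211,.05),("tBboss",284,240,.025),("u1",309,100,.05),("u1b",340,129,.025),("u2",172,128,.05),("u2b",179,165,.025),("p2",331,307,.012),("p1",435,283,.012),("p0",543,257,.012)):print(n,w(cm,u,v,z).round(4))
E
```

```text
tB [ 0.5282 -0.1009]
tBboss [ 0.5604 -0.1096]
u1 [ 0.451  -0.0653]
u1b [ 0.4787 -0.044 ]
u2 [ 0.4466 -0.168 ]
u2b [ 0.4761 -0.1789]
p2 [ 0.6423 -0.0824]
p1 [0.6399 0.0178]
p0 [0.6365 0.1173]
```

Emit:
{"op": "send_rows", "data": {
  "commands": [
    {"delta_pos": [0.7, 0.1, -4], "yaw": 0},
    {"delta_pos": [0, 0, -4.5], "yaw": 0},
    {"delta_pos": [0, 0, -3], "yaw": 0},
    {"delta_pos": [0, 0, -1], "yaw": 0},
    {"delta_pos": [0, 0, 0], "yaw": 0},
    {"delta_pos": [0, 0, 0], "yaw": 0}
  ]
}}

```text
t: 20.18
tcp_pos: [0.5294, -0.0979, 0.0459]
tool_rot: [0.114, 0.993, -0.006, 0.013]
force: [0.0, 0.3, 0.5]
finger_gap: 0.999
```

Emit:
{"op": "send_rows", "data": {
  "commands": [
    {"delta_pos": [-0.3, -0.3, -1.5], "yaw": 0},
    {"delta_pos": [0, 0, -1.5], "yaw": 0},
    {"delta_pos": [0, 0, -0.7], "yaw": 0},
    {"delta_pos": [0, 0, 0], "yaw": 0},
    {"delta_pos": [0, 0, 0], "yaw": 0}
  ]
}}

```text
t: 20.8
tcp_pos: [0.5274, -0.1018, 0.0081]
tool_rot: [0.115, 0.993, -0.006, 0.015]
force: [0.6, -0.6, 1.3]
finger_gap: 1.002
```

Emit:
{"op": "send_rows", "data": {
  "commands": [
    {"delta_pos": [0, 0, 0], "yaw": 0},
    {"delta_pos": [0, 0, 0], "yaw": 0},
    {"delta_pos": [0, 0, 0], "yaw": 0},
    {"delta_pos": [0, 0, 0], "yaw": 0},
    {"delta_pos": [0, 0, 0], "yaw": 0},
    {"delta_pos": [0, 0, 0], "yaw": 0},
    {"delta_pos": [0, 0, 0], "yaw": 0}
  ],
  "grip": 1
}}

```text
t: 21.68
tcp_pos: [0.5278, -0.1018, 0.0089]
tool_rot: [0.115, 0.993, -0.006, 0.016]
force: [-1.0, -0.4, -0.2]
finger_gap: 0.589
```

Emit:
{"op": "send_rows", "data": {
  "commands": [
    {"delta_pos": [0, 0, 5], "yaw": 0},
    {"delta_pos": [0, 1, 5], "yaw": 0},
    {"delta_pos": [0.8, 5, 1], "yaw": 0.08},
    {"delta_pos": [0.8, 5.5, 0], "yaw": 0.08},
    {"delta_pos": [0.8, 5.5, 0], "yaw": 0.08},
    {"delta_pos": [0.8, 5.5, 0], "yaw": 0.07},
    {"delta_pos": [0.8, 5.5, 0], "yaw": 0},
    {"delta_pos": [0.8, 5.5, 0], "yaw": 0},
    {"delta_pos": [0.8, 5.5, 0], "yaw": 0},
    {"delta_pos": [0, 0, 0], "yaw": 0}
  ]
}}

```text
t: 22.92
tcp_pos: [0.5826, 0.2997, 0.1183]
tool_rot: [-0.043, 0.999, -0.003, 0.015]
force: [0.3, -0.7, -1.7]
finger_gap: 0.591
```

Emit:
{"op": "send_rows", "data": {
  "commands": [
    {"delta_pos": [0, 0, 0], "yaw": 0},
    {"delta_pos": [0, 0, 0], "yaw": 0}
  ]
}}

```text
t: 23.18
tcp_pos: [0.581, 0.2983, 0.117]
tool_rot: [-0.043, 0.999, -0.004, 0.013]
force: [0.4, 0.2, -2.2]
finger_gap: 0.591
```

Emit:
{"op": "send_rows", "data": {
  "commands": [
    {"delta_pos": [0.8, 3, 0], "yaw": 0},
    {"delta_pos": [0.7, 3.3, 0], "yaw": 0},
    {"delta_pos": [0, 0.2, -2], "yaw": 0},
    {"delta_pos": [0, 0, -2.5], "yaw": 0},
    {"delta_pos": [0, 0, -1.5], "yaw": 0},
    {"delta_pos": [0, 0, 0], "yaw": 0},
    {"delta_pos": [0, 0, 0], "yaw": 0}
  ]
}}

```text
t: 24.05
tcp_pos: [0.596, 0.3529, 0.0533]
tool_rot: [-0.037, 0.999, -0.007, 0.01]
force: [0.1, 0.8, -2.2]
finger_gap: 0.591
```

Emit:
{"op": "send_rows", "data": {
  "commands": [
    {"delta_pos": [0, 1.0, -1.5], "yaw": 0},
    {"delta_pos": [0, 0, -1.3], "yaw": 0},
    {"delta_pos": [0, 0, -0.7], "yaw": 0},
    {"delta_pos": [0, 0, -0.2], "yaw": 0},
    {"delta_pos": [0, 0, 0], "yaw": 0}
  ]
}}

```text
t: 24.68
tcp_pos: [0.5967, 0.3641, 0.015]
tool_rot: [-0.037, 0.999, -0.006, 0.011]
force: [-0.4, 0.5, -0.8]
finger_gap: 0.592
```

Emit:
{"op": "send_rows", "data": {
  "commands": [
    {"delta_pos": [0, 0, -0.1], "yaw": 0},
    {"delta_pos": [0, 0, 0], "yaw": 0}
  ]
}}

```text
t: 24.92
tcp_pos: [0.5972, 0.3642, 0.0146]
tool_rot: [-0.037, 0.999, -0.006, 0.011]
force: [0.6, 0.1, -1.5]
finger_gap: 0.592
```

Emit:
{"op": "send_rows", "data": {
  "commands": [
    {"delta_pos": [0, 0, 0], "yaw": 0},
    {"delta_pos": [0, 0, 0], "yaw": 0},
    {"delta_pos": [0, 0, 0], "yaw": 0},
    {"delta_pos": [0, 0, 2], "yaw": 0},
    {"delta_pos": [0, 0, 5], "yaw": 0},
    {"delta_pos": [0, 0, 5], "yaw": 0},
    {"delta_pos": [-2, -2, 3], "yaw": 0},
    {"delta_pos": [-2, -5, 0], "yaw": 0.1},
    {"delta_pos": [-2, -5, 0], "yaw": 0.1},
    {"delta_pos": [-2, -5, 0], "yaw": 0.1}
  ],
  "grip": -0.8
}}

```text
t: 26.18
tcp_pos: [0.521, 0.1948, 0.1818]
tool_rot: [-0.193, 0.981, -0.002, 0.023]
force: [0.3, -0.4, 0.1]
finger_gap: 0.902
```

```bash
python3 look.py w7 .055;  python3 - <<'E'
from h import *
im,o=det("top",thr=110,roi=(350,700,-250,450));print(*o,sep="\n");cv2.imwrite("pics/t7.png",cv2.resize(im[130:250,120:360],None,fx=3,fy=3))
E
```

```text
26.175 [0.521  0.1948 0.1818] 1.96 0.9024011018678032
120
(641, 448, 29, 12, np.float64(-1.17), [480.0, 416.0])
(517, 350, 48, 22, np.float64(-1.47), [458.0, 267.0])
(439, 343, 49, 22, np.float64(-1.51), [502.0, 181.0])
(477, 13, 18, 6, np.float64(1.53), [73.0, 56.0])
(466, 89, 57, 39, np.float64(-1.39), [179.0, 81.0])
150
(535, 456, 22, 13, np.float64(1.53), [552.0, 329.0])
(516, 349, 46, 19, np.float64(-1.47), [458.0, 267.0])
(439, 343, 46, 19, np.float64(-1.49), [502.0, 181.0])
(519, 22, 31, 30, np.float64(-1.18), [73.0, 116.0])
180
(536, 456, 21, 11, np.float64(1.51), [552.0, 330.0])
(623, 155, 24, 19, np.float64(-1.54), [198.0, 294.0])
(632, 79, 48, 9, np.float64(-1.57), [107.0, 270.0])
(516, 349, 42, 17, np.float64(-1.47), [459.0, 268.0])
(593, 152, 27, 26, np.float64(-1.56), [209.0, 262.0])
(439, 342, 42, 17, np.float64(-1.49), [503.0, 181.0])
(464, 76, 63, 40, np.float64(-1.46), [254.0, 210.0])
(430, -67, 785, 758, np.float64(-0.28), [330.0, 203.0])
```

View pics/w7.png

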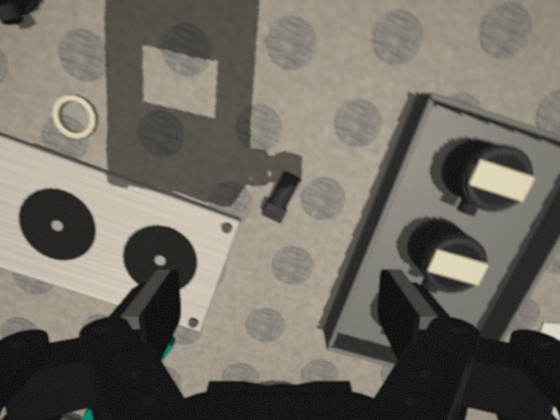

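Emit:
{"op": "send_rows", "data": {
  "commands": [
    {"delta_pos": [-1.4, -4.5, 0], "yaw": 0.1},
    {"delta_pos": [-1.4, -4.8, 0], "yaw": 0.1},
    {"delta_pos": [-1.4, -4.8, 0], "yaw": 0.05},
    {"delta_pos": [-1.4, -4.8, 0], "yaw": 0},
    {"delta_pos": [-1.4, -4.8, 0], "yaw": 0},
    {"delta_pos": [0, -0.8, 0], "yaw": 0},
    {"delta_pos": [0, 0, 0], "yaw": 0},
    {"delta_pos": [0, 0, 0], "yaw": 0}
  ],
  "grip": -1
}}

```text
t: 27.28
tcp_pos: [0.4554, -0.058, 0.1913]
tool_rot: [-0.314, 0.949, -0.004, 0.031]
force: [0.0, -0.1, -0.4]
finger_gap: 1.003
```

```bash
python3 look.py w8;  python3 - <<'E'
from h import *
im,o=det("top",thr=110,roi=(350,700,-250,450));print(*o,sep="\n")
im=cv2.imread("pics/w8.png");cm=cam("wrist");u,v=px(cm,[.451,-.0655,.05]);print(u,v)
cv2.imwrite("pics/w8c.png",cv2.resize(im[max(0,int(v)-70):int(v)+70,int(u)-90:int(u)+90],None,fx=3,fy=3))
E
```

```text
27.275 [ 0.4554 -0.058   0.1913] 2.209 1.0028617994353173
120
(461, -59, 40, 20, np.float64(-1.0), [278.0, 192.0])
(415, -128, 29, 21, np.float64(1.18), [242.0, 89.0])
150
(519, -7, 31, 31, np.float64(0.66), [286.0, 276.0])
(461, -59, 39, 18, np.float64(-1.0), [278.0, 192.0])
180
(527, 359, 47, 19, np.float64(-1.49), [156.0, 195.0])
(601, 366, 45, 19, np.float64(-1.5), [154.0, 171.0])
(398, 1, 1528, 1035, np.float64(1.57), [253.0, 237.0])
278.23296220962044 178.43154623152762
```

View pics/w8c.png

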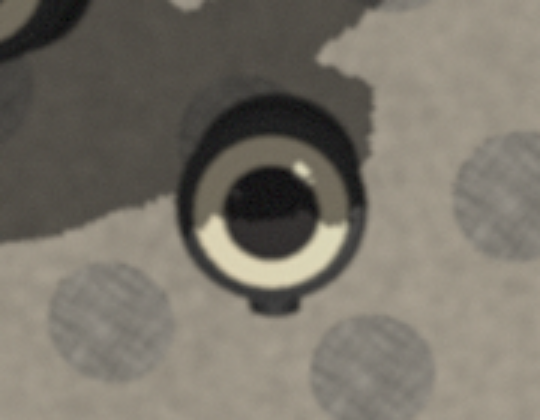

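Emit:
{"op": "send_rows", "data": {
  "commands": [
    {"delta_pos": [-0.3, -0.5, -3], "yaw": 0},
    {"delta_pos": [0, 0, -4], "yaw": 0},
    {"delta_pos": [0, 0, -4], "yaw": 0},
    {"delta_pos": [0, 0, -3], "yaw": 0},
    {"delta_pos": [0, 0, -1], "yaw": 0},
    {"delta_pos": [0, 0, 0], "yaw": 0},
    {"delta_pos": [0, 0, 0], "yaw": 0}
  ]
}}

```text
t: 28.25
tcp_pos: [0.4567, -0.0578, 0.0392]
tool_rot: [-0.32, 0.947, -0.006, 0.035]
force: [0.3, 0.2, 0.2]
finger_gap: 1.001
```

```bash
python3 -c "
from h import *
s=manip.sense();print(s['tcp_pos'],R.from_quat(s['tool_rot']).as_matrix().round(3)[:,2],yaw(),s['q'].round(3))"
```

```text
[ 0.45667061 -0.05775647  0.03919528] [ 0.069  0.011 -0.998] 2.2210692463529718 [-0.395  0.611  2.032  0.085  0.441 -2.694]
```

Emit:
{"op": "send_rows", "data": {
  "commands": [
    {"delta_pos": [-0.4, -0.7, -1], "yaw": 0},
    {"delta_pos": [0, 0, -1.2], "yaw": 0},
    {"delta_pos": [0, 0, -0.7], "yaw": 0},
    {"delta_pos": [0, 0, 0], "yaw": 0},
    {"delta_pos": [0, 0, 0], "yaw": 0}
  ]
}}

```text
t: 28.88
tcp_pos: [0.4538, -0.0661, 0.01]
tool_rot: [-0.319, 0.947, -0.008, 0.036]
force: [0.6, 0.3, 0.4]
finger_gap: 0.998
```

Emit:
{"op": "send_rows", "data": {
  "commands": [
    {"delta_pos": [-0.1, 0, 0], "yaw": 0},
    {"delta_pos": [0, 0, 0], "yaw": 0},
    {"delta_pos": [0, 0, 0], "yaw": 0},
    {"delta_pos": [0, 0, 0], "yaw": 0},
    {"delta_pos": [0, 0, 0], "yaw": 0},
    {"delta_pos": [0, 0, 0], "yaw": 0},
    {"delta_pos": [0, 0, 0], "yaw": 0}
  ],
  "grip": 1
}}

```text
t: 29.75
tcp_pos: [0.453, -0.0661, 0.0108]
tool_rot: [-0.32, 0.947, -0.008, 0.037]
force: [-0.2, -0.3, 0.7]
finger_gap: 0.589
```

Emit:
{"op": "send_rows", "data": {
  "commands": [
    {"delta_pos": [0, 0, 4], "yaw": 0},
    {"delta_pos": [0, 0, 5], "yaw": 0},
    {"delta_pos": [2.5, 2.5, 0.5], "yaw": -0.1},
    {"delta_pos": [3.5, 3.5, 0], "yaw": -0.1},
    {"delta_pos": [3.5, 3.5, 0], "yaw": -0.1},
    {"delta_pos": [3.5, 3.5, 0], "yaw": -0.1},
    {"delta_pos": [3.0, 3.0, 0], "yaw": -0.1},
    {"delta_pos": [1, 1, 0], "yaw": 0},
    {"delta_pos": [0, 0, 0], "yaw": 0},
    {"delta_pos": [0, 0, 0], "yaw": 0}
  ]
}}

```text
t: 31.0
tcp_pos: [0.6226, 0.1087, 0.1055]
tool_rot: [-0.066, 0.997, -0.015, 0.03]
force: [0.1, -0.3, -1.4]
finger_gap: 0.587
```

```bash
python3 look.py w9 .012; python3 -c "
from h import *
s=manip.sense();print(s['tcp_pos'],R.from_quat(s['tool_rot']).as_matrix().round(3)[:,2],yaw(),s['q'].round(3))
cm=cam('wrist')
for p in((.637,.116,.012),(.639,.016,.012)):print(px(cm,p))"
```

```text
31.0 [0.6226 0.1087 0.1055] 1.702 0.5868622157771075
120
(826, -7, 35, 28, np.float64(-0.04), [126.0, 409.0])
(820, -59, 33, 7, np.float64(-0.64), [63.0, 393.0])
(743, 167, 59, 39, np.float64(-0.02), [335.0, 361.0])
(642, -84, 9, 9, np.float64(-0.78), [15.0, 194.0])
150
(825, -8, 40, 16, np.float64(-0.93), [124.0, 405.0])
(771, 88, 57, 37, np.float64(1.44), [233.0, 365.0])
(743, 176, 40, 39, np.float64(-0.49), [339.0, 358.0])
(563, 150, 21, 8, np.float64(-1.53), [359.0, 128.0])
(562, 38, 49, 22, np.float64(-1.54), [191.0, 103.0])
180
[0.62256969 0.10854398 0.10553398] [ 0.062 -0.026 -0.998] 1.7020158257486986 [ 0.01   0.642  1.551 -0.035  0.887 -1.672]
[291.06442134 225.08827602]
[152.80277297 208.85530439]
```

View pics/w9.png

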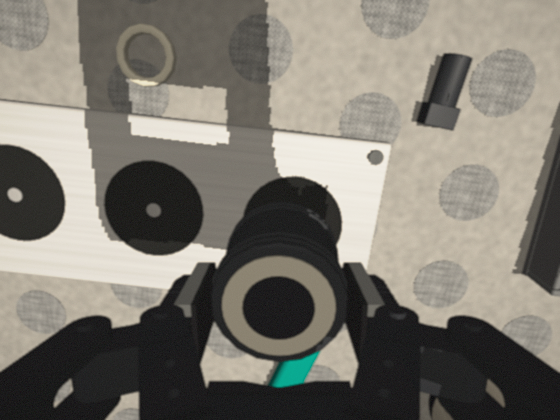

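```bash
python3 -c "
from h import *
cm=cam('wrist');print(w(cm,279,306,.145),manip.sense()['tcp_pos'])"
```

```text
[0.62110695 0.10961947] [0.62256969 0.10854398 0.10553398]
```

Emit:
{"op": "send_rows", "data": {
  "commands": [
    {"delta_pos": [1.2, 0.7, -1.5], "yaw": 0},
    {"delta_pos": [0, 0, -2], "yaw": 0},
    {"delta_pos": [0, 0, -2], "yaw": 0},
    {"delta_pos": [0, 0, -0.8], "yaw": 0},
    {"delta_pos": [0, 0, 0], "yaw": 0},
    {"delta_pos": [0, 0, 0], "yaw": 0}
  ]
}}

```text
t: 31.8
tcp_pos: [0.6357, 0.1129, 0.0386]
tool_rot: [-0.064, 0.997, -0.015, 0.03]
force: [0.4, -0.4, -1.7]
finger_gap: 0.593
```

Emit:
{"op": "send_rows", "data": {
  "commands": [
    {"delta_pos": [0.2, 0.3, -0.6], "yaw": 0},
    {"delta_pos": [0, 0, -0.5], "yaw": 0},
    {"delta_pos": [0, 0, -0.2], "yaw": 0},
    {"delta_pos": [0, 0, 0], "yaw": 0},
    {"delta_pos": [0, 0, 0], "yaw": 0}
  ]
}}

```text
t: 32.42
tcp_pos: [0.6391, 0.1163, 0.0265]
tool_rot: [-0.064, 0.997, -0.015, 0.031]
force: [0.2, -0.7, -1.7]
finger_gap: 0.59
```

Within 1 mm in x and y. I'll lower the last 2 mm, release and rise.

Emit:
{"op": "send_rows", "data": {
  "commands": [
    {"delta_pos": [-0.05, 0, -0.2], "yaw": 0},
    {"delta_pos": [0, 0, 0], "yaw": 0}
  ]
}}

```text
t: 32.67
tcp_pos: [0.6386, 0.1163, 0.0245]
tool_rot: [-0.064, 0.997, -0.015, 0.032]
force: [-0.1, 0.5, -1.5]
finger_gap: 0.588
```

Emit:
{"op": "send_rows", "data": {
  "commands": [
    {"delta_pos": [0, 0, 0], "yaw": 0},
    {"delta_pos": [0, 0, 0], "yaw": 0},
    {"delta_pos": [0, 0, 0], "yaw": 0},
    {"delta_pos": [0, 0, 2], "yaw": 0},
    {"delta_pos": [0, 0, 5], "yaw": 0},
    {"delta_pos": [0, 0, 5], "yaw": 0},
    {"delta_pos": [-2, -2, 2], "yaw": -0.1},
    {"delta_pos": [-2, -4, 0], "yaw": -0.1},
    {"delta_pos": [-2, -4, 0], "yaw": -0.1},
    {"delta_pos": [0, 0, 0], "yaw": 0}
  ],
  "grip": -0.8
}}

```text
t: 33.92
tcp_pos: [0.5806, 0.0144, 0.1803]
tool_rot: [0.09, 0.995, -0.02, 0.037]
force: [0.1, 0.7, 0.3]
finger_gap: 0.9
```

```bash
python3 look.py w10 .062; python3 -c "
from h import *
s=manip.sense();print(R.from_quat(s['tool_rot']).as_matrix().round(3)[:,2])
cm=cam('wrist');print(px(cm,(.637,.116,.062)))
im,o=det('top',thr=110,roi=(350,700,-250,450));print(*o,sep='\n')"
```

```text
33.925 [0.5806 0.0144 0.1803] 1.39 0.9004719907095825
120
(829, 162, 27, 11, np.float64(1.43), [480.0, 416.0])
(773, -229, 29, 12, np.float64(1.43), [78.0, 415.0])
(519, -64, 17, 16, np.float64(0.07), [162.0, 129.0])
(524, -36, 39, 34, np.float64(1.47), [199.0, 129.0])
(454, -152, 40, 23, np.float64(-0.43), [16.0, 55.0])
150
(533, 17, 30, 20, np.float64(-0.08), [276.0, 127.0])
(454, -152, 38, 22, np.float64(-0.43), [16.0, 55.0])
180
[ 0.072 -0.047 -0.996]
[421.85623609 237.58861075]
(514, -50, 44, 39, np.float64(1.51), [296.0, 190.0])
(606, 366, 45, 12, np.float64(1.51), [154.0, 169.0])
(395, 1, 1528, 1041, np.float64(1.57), [252.0, 225.0])
```

Emit:
{"op": "send_rows", "data": {
  "commands": [
    {"delta_pos": [-3, -4, 0], "yaw": -0.1},
    {"delta_pos": [-3.5, -4.8, 0], "yaw": -0.05},
    {"delta_pos": [-3.5, -4.8, 0], "yaw": 0},
    {"delta_pos": [-2.7, -3.5, 0], "yaw": 0},
    {"delta_pos": [0, 0, 0], "yaw": 0},
    {"delta_pos": [0, 0, 0], "yaw": 0}
  ],
  "grip": -1
}}

```text
t: 34.78
tcp_pos: [0.4602, -0.1545, 0.1831]
tool_rot: [0.158, 0.986, -0.023, 0.042]
force: [-0.1, 0.2, 0.6]
finger_gap: 0.998
```

```bash
python3 look.py w11; python3 -c "
from h import *
s=manip.sense();print(R.from_quat(s['tool_rot']).as_matrix().round(3)[:,2])
im,o=det('top',thr=110,z=.062,roi=(350,700,-250,450));print(*o,sep='\n')
im=cv2.imread('pics/w11.png');cm=cam('wrist');u,v=px(cm,[.4466,-.168,.05]);print(u,v)
a=cv2.resize(im[max(0,int(v)-70):int(v)+70,int(u)-90:int(u)+90],None,fx=2.2,fy=2.2)
t=cv2.imread('pics/t7.png');s=manip.snapshot('top');b=cv2.resize(s[140:200,220:320],None,fx=3.96,fy=3.96)
cv2.imwrite('pics/w11c.png',np.hstack([a,b[:,:390]]) if a.shape[0]==b.shape[0] else a);print(a.shape,b.shape)
cv2.imwrite('pics/t11.png',s)
"
```

```text
34.775 [ 0.4602 -0.1545  0.1831] 1.251 0.9977554938111102
120
(411, -199, 52, 19, np.float64(1.06), [209.0, 142.0])
(285, -304, 46, 20, np.float64(-1.05), [11.0, 19.0])
150
(517, -10, 30, 30, np.float64(-0.24), [479.0, 197.0])
180
[ 0.076 -0.058 -0.995]
(521, 371, 18, 17, np.float64(-0.06), [151.0, 195.0])
(514, -7, 184, 85, np.float64(-1.55), [282.0, 185.0])
(597, 363, 45, 18, np.float64(-1.5), [154.0, 171.0])
(394, 1, 1513, 1029, np.float64(1.57), [256.0, 260.0])
263.06156079004995 174.30008190525209
(308, 396, 3) (238, 396, 3)
```

View pics/w11.png

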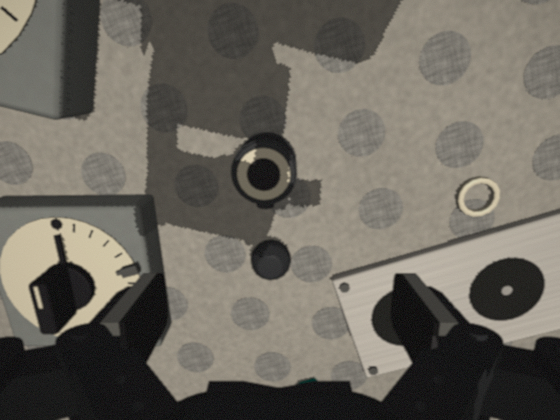

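Emit:
{"op": "send_rows", "data": {
  "commands": [
    {"delta_pos": [-1.1, -1.3, -3], "yaw": 0},
    {"delta_pos": [0, 0, -4.2], "yaw": 0},
    {"delta_pos": [0, 0, -4.2], "yaw": 0},
    {"delta_pos": [0, 0, -2], "yaw": 0},
    {"delta_pos": [0, 0, 0], "yaw": 0},
    {"delta_pos": [0, 0, 0], "yaw": 0}
  ]
}}

```text
t: 35.67
tcp_pos: [0.4559, -0.1635, 0.0467]
tool_rot: [0.151, 0.987, -0.024, 0.046]
force: [1.3, 0.4, -0.2]
finger_gap: 1.002
```

Emit:
{"op": "send_rows", "data": {
  "commands": [
    {"delta_pos": [-0.7, -0.6, -1.5], "yaw": 0},
    {"delta_pos": [0, 0, -1.3], "yaw": 0},
    {"delta_pos": [0, 0, -0.7], "yaw": 0},
    {"delta_pos": [0, 0, 0], "yaw": 0},
    {"delta_pos": [0, 0, 0], "yaw": 0}
  ]
}}

```text
t: 36.3
tcp_pos: [0.453, -0.1704, 0.0141]
tool_rot: [0.15, 0.987, -0.026, 0.051]
force: [0.3, 0.0, 0.5]
finger_gap: 1.003
```

Emit:
{"op": "send_rows", "data": {
  "commands": [
    {"delta_pos": [-0.4, 0, -0.4], "yaw": 0},
    {"delta_pos": [0, 0, 0], "yaw": 0},
    {"delta_pos": [0, 0, 0], "yaw": 0}
  ]
}}

```text
t: 36.67
tcp_pos: [0.449, -0.1705, 0.0105]
tool_rot: [0.15, 0.987, -0.026, 0.051]
force: [0.0, -0.3, -0.8]
finger_gap: 1.003
```

Emit:
{"op": "send_rows", "data": {
  "commands": [
    {"delta_pos": [0, 0, 0], "yaw": 0},
    {"delta_pos": [0, 0, 0], "yaw": 0},
    {"delta_pos": [0, 0, 0], "yaw": 0},
    {"delta_pos": [0, 0, 0], "yaw": 0},
    {"delta_pos": [0, 0, 0], "yaw": 0},
    {"delta_pos": [0, 0, 0], "yaw": 0},
    {"delta_pos": [0, 0, 0], "yaw": 0}
  ],
  "grip": 1
}}

```text
t: 37.55
tcp_pos: [0.449, -0.1706, 0.011]
tool_rot: [0.15, 0.987, -0.026, 0.051]
force: [-0.9, 0.6, 1.6]
finger_gap: 0.593
```

Emit:
{"op": "send_rows", "data": {
  "commands": [
    {"delta_pos": [0, 0, 4], "yaw": 0},
    {"delta_pos": [0, 0, 5], "yaw": 0},
    {"delta_pos": [3, 1.4, 0.5], "yaw": 0},
    {"delta_pos": [4.5, 2, 0], "yaw": 0},
    {"delta_pos": [4.5, 2, 0], "yaw": 0},
    {"delta_pos": [4, 1.8, 0], "yaw": 0},
    {"delta_pos": [1.5, 0.8, 0], "yaw": 0},
    {"delta_pos": [0, 0, 0], "yaw": 0},
    {"delta_pos": [0, 0, 0], "yaw": 0}
  ]
}}

```text
t: 38.67
tcp_pos: [0.6241, -0.0858, 0.1045]
tool_rot: [0.151, 0.987, -0.024, 0.046]
force: [0.1, 0.2, -1.2]
finger_gap: 0.588
```

```bash
python3 look.py w12 .062; python3 -c "
from h import *
s=manip.sense();print(R.from_quat(s['tool_rot']).as_matrix().round(3)[:,2])
cm=cam('wrist')
for p in((.642,-.084,.012),(.639,.016,.012),(.637,.116,.062)):print(px(cm,p))
for z in(.14,.145,.15): print(z,px(cm,s['tcp_pos']+[0,0,.04]))
"
```

```text
38.675 [ 0.6241 -0.0858  0.1045] 1.265 0.5878589215911599
120
(724, -238, 29, 23, np.float64(-0.44), [126.0, 409.0])
(778, -26, 18, 16, np.float64(-0.17), [429.0, 403.0])
(779, 15, 21, 6, np.float64(0.47), [494.0, 391.0])
(564, -118, 55, 24, np.float64(1.34), [198.0, 145.0])
150
(777, -29, 17, 8, np.float64(-0.17), [426.0, 402.0])
(725, -235, 27, 15, np.float64(-0.44), [129.0, 407.0])
(779, 15, 19, 5, np.float64(0.47), [494.0, 391.0])
(576, -109, 30, 9, np.float64(-1.55), [217.0, 158.0])
(531, -200, 12, 5, np.float64(1.37), [29.0, 131.0])
(563, -118, 53, 21, np.float64(1.34), [176.0, 142.0])
180
(576, -109, 30, 8, np.float64(-1.55), [217.0, 158.0])
(541, -8, 28, 24, np.float64(1.26), [388.0, 28.0])
[ 0.083 -0.062 -0.995]
[294.2341323  221.93390969]
[434.63701328 178.59058407]
[664.86868324 145.74236167]
0.14 [277.00990001 313.0192509 ]
0.145 [277.00990001 313.0192509 ]
0.15 [277.00990001 313.0192509 ]
```

View pics/w12.png

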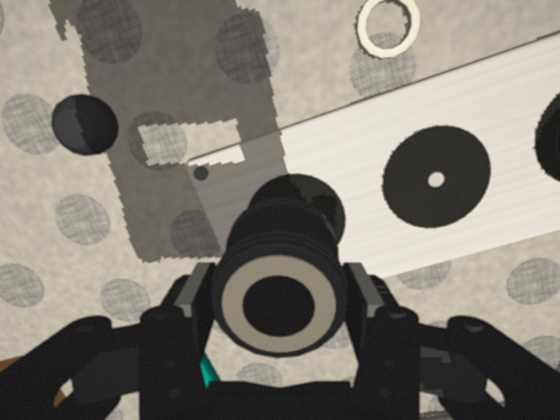

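```bash
python3 -c "
from h import *
cm=cam('wrist');print(w(cm,278.5,305,.144)-manip.sense()['tcp_pos'][:2], w(cm,436.5,180,.012))"
```

```text
[-0.00285447  0.00146098] [0.64034458 0.01703262]
```

Emit:
{"op": "send_rows", "data": {
  "commands": [
    {"delta_pos": [1.7, 0, -1.5], "yaw": 0},
    {"delta_pos": [0, 0, -2], "yaw": 0},
    {"delta_pos": [0, 0, -2], "yaw": 0},
    {"delta_pos": [0, 0, -0.8], "yaw": 0},
    {"delta_pos": [0, 0, 0], "yaw": 0},
    {"delta_pos": [0, 0, 0], "yaw": 0}
  ]
}}

```text
t: 39.48
tcp_pos: [0.6368, -0.0895, 0.0411]
tool_rot: [0.154, 0.987, -0.025, 0.044]
force: [0.6, 0.1, -1.4]
finger_gap: 0.593
```

Emit:
{"op": "send_rows", "data": {
  "commands": [
    {"delta_pos": [0.8, 0.4, -0.6], "yaw": 0},
    {"delta_pos": [0, 0, -0.6], "yaw": 0},
    {"delta_pos": [0, 0, -0.2], "yaw": 0},
    {"delta_pos": [0, 0, 0], "yaw": 0},
    {"delta_pos": [0, 0, 0], "yaw": 0}
  ]
}}

```text
t: 40.1
tcp_pos: [0.6465, -0.0852, 0.0277]
tool_rot: [0.154, 0.987, -0.025, 0.046]
force: [0.0, -0.3, -1.6]
finger_gap: 0.59
```

Emit:
{"op": "send_rows", "data": {
  "commands": [
    {"delta_pos": [-0.05, 0, -0.35], "yaw": 0},
    {"delta_pos": [0, 0, 0], "yaw": 0},
    {"delta_pos": [0, 0, 0], "yaw": 0}
  ]
}}

```text
t: 40.48
tcp_pos: [0.6459, -0.0853, 0.0241]
tool_rot: [0.154, 0.987, -0.025, 0.046]
force: [0.9, 0.2, -1.6]
finger_gap: 0.589
```

Emit:
{"op": "send_rows", "data": {
  "commands": [
    {"delta_pos": [0, 0, 0], "yaw": 0},
    {"delta_pos": [0, 0, 0], "yaw": 0},
    {"delta_pos": [0, 0, 0], "yaw": 0},
    {"delta_pos": [0, 0, 2], "yaw": 0},
    {"delta_pos": [0, 0, 5], "yaw": 0},
    {"delta_pos": [0, 0, 5], "yaw": 0},
    {"delta_pos": [0, 0, 2], "yaw": 0},
    {"delta_pos": [0, 0, 0], "yaw": 0},
    {"delta_pos": [0, 0, 0], "yaw": 0}
  ],
  "grip": -0.8
}}

```text
t: 41.6
tcp_pos: [0.6473, -0.0856, 0.1754]
tool_rot: [0.154, 0.986, -0.025, 0.05]
force: [1.2, 0.3, 0.4]
finger_gap: 0.901
```

```bash
python3 look.py w13 .062; python3 -c "
from h import *
s=manip.sense();print(R.from_quat(s['tool_rot']).as_matrix().round(3)[:,2])
cm=cam('wrist')
for p in((.642,-.084,.062),(.639,.016,.012),(.637,.116,.062)):print(px(cm,p))"
```

```text
41.6 [ 0.6473 -0.0856  0.1754] 1.259 0.9007279247172865
120
(637, -70, 33, 12, np.float64(0.37), [300.0, 171.0])
(565, -146, 16, 6, np.float64(1.56), [168.0, 107.0])
(583, -129, 58, 40, np.float64(1.36), [199.0, 122.0])
(637, 103, 38, 13, np.float64(-0.05), [550.0, 94.0])
150
(636, -70, 30, 11, np.float64(0.38), [300.0, 171.0])
(592, -114, 30, 29, np.float64(-1.54), [222.0, 128.0])
(637, 104, 37, 12, np.float64(-0.05), [550.0, 94.0])
(549, -6, 29, 15, np.float64(1.26), [358.0, 14.0])
180
[ 0.091 -0.065 -0.994]
[284.87418009 182.60044685]
[399.92098187 127.88185434]
[568.98654892  90.11323714]
```

Emit:
{"op": "send_rows", "data": {
  "commands": [
    {"delta_pos": [-2.6, -4.8, 0.5], "yaw": 0},
    {"delta_pos": [-2.7, -5, 0.5], "yaw": 0},
    {"delta_pos": [-2.7, -5, 0.5], "yaw": 0},
    {"delta_pos": [-2.7, -5, 0.5], "yaw": 0},
    {"delta_pos": [-2.7, -5, 0], "yaw": 0},
    {"delta_pos": [-1.3, -2.4, 0], "yaw": 0},
    {"delta_pos": [0, 0, 0], "yaw": 0},
    {"delta_pos": [0, 0, 0], "yaw": 0}
  ],
  "grip": -1
}}

```text
t: 42.65
tcp_pos: [0.491, -0.3607, 0.1838]
tool_rot: [0.153, 0.987, -0.02, 0.042]
force: [0.2, -0.2, -0.3]
finger_gap: 0.999
```

```bash
python3 look.py w14 .062 | head -1; python3 -c "
from h import *
s=manip.sense();print(R.from_quat(s['tool_rot']).as_matrix().round(3)[:,2],s['q'].round(2))
cm=cam('wrist');im=cv2.imread('pics/w14.png');u,v=px(cm,(.49,-.377,.0415)).astype(int);print(u,v)
u0=max(u-100,0);v0=max(v-100,0);print('crop',u0,v0)
a=cv2.resize(im[v0:v0+200,u0:u0+200],(600,600),interpolation=cv2.INTER_CUBIC);cv2.imwrite('pics/w14c.png',a)
im,o=det('top',thr=110,z=.062,roi=(350,700,-250,450));print(*o,sep='\n');cv2.imwrite('pics/t14.png',im)"
```

```text
42.65 [ 0.491  -0.3607  0.1838] 1.262 0.9993069040876962
[ 0.076 -0.053 -0.996] [-0.83  0.5   1.58  0.02  0.98 -2.1 ]
264 186
crop 164 86
(512, 369, 1028, 811, np.float64(-0.36), [164.0, 230.0])
```

View pics/w14c.png

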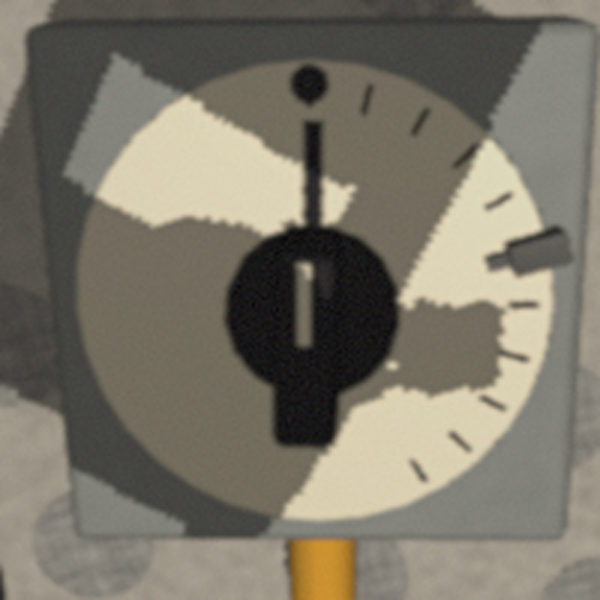

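```bash
cat > ang.py <<'E'
from h import *
cm=cam('wrist')
f=lambda a,b,z:w(cm,164+a/3,86+b/3,z)
L,Rr,T,B=f(78,295,.0415),f(552,290,.0415),f(312,60,.0415),f(316,520,.0415)
print((L+Rr)/2,(T+B)/2,np.linalg.norm(L-Rr),np.linalg.norm(T-B))
c=np.r_[((L+Rr)/2+(T+B)/2)/2]
print("c",c,"disc c",f(313,309,.052),"bar top far",f(304,438,.085))
for n,a,b,z in(("zero",309,84,.0415),("tip",313,122,.047),("tip",313,122,.052),("ptrbase",313,228,.05),("tabin",488,263,.0425),("tabin",488,263,.0505),("tabmid",540,250,.0505),("tabout",560,244,.0505),("tabin2",508,250,.0505),("line0",304,262,.085),("line1",304,348,.085)):
    p=f(a,b,z)-c;print(n,z,p.round(4),np.linalg.norm(p).round(4),np.arctan2(p[1],p[0]).round(3))
E
python3 ang.py
```

```text
[ 0.48889326 -0.3732725 ] [ 0.49287444 -0.37435691] 0.1311797759485509 0.13195159629912914
c [ 0.49088385 -0.3738147 ] disc c [ 0.49060334 -0.37335795] bar top far [ 0.51288678 -0.38113339]
zero 0.0415 [-0.0554  0.0168] 0.0579 2.847
tip 0.047 [-0.0465  0.0153] 0.049 2.824
tip 0.052 [-0.047   0.0157] 0.0496 2.819
ptrbase 0.05 [-0.0208  0.0071] 0.022 2.815
tabin 0.0425 [0.0039 0.0486] 0.0488 1.492
tabin 0.0505 [0.0017 0.0485] 0.0485 1.536
tabmid 0.0505 [0.0023 0.0624] 0.0624 1.533
tabout 0.0505 [0.0023 0.0678] 0.0678 1.536
tabin2 0.0505 [-0.0001  0.0544] 0.0544 1.573
line0 0.085 [-0.0204  0.0067] 0.0215 2.825
line1 0.085 [-0.0003  0.    ] 0.0003 2.998
```

Face centre is (315,290) in the crop, the zero dot (309,84), the pointer tip (313,122) and the index tab tip (488,263). That puts the axis at (0.4907, -0.3736), the knob at about 0.025 rad and the index at about 1.31 rad.

Emit:
{"op": "send_rows", "data": {
  "commands": [
    {"delta_pos": [0.1, -1.2, -2], "yaw": 0},
    {"delta_pos": [0, 0, -3], "yaw": 0},
    {"delta_pos": [0, 0, -2.5], "yaw": 0},
    {"delta_pos": [0, 0, -1], "yaw": 0},
    {"delta_pos": [0, 0, 0], "yaw": 0},
    {"delta_pos": [0, 0, 0], "yaw": 0}
  ]
}}

```text
t: 43.5
tcp_pos: [0.4953, -0.3707, 0.0934]
tool_rot: [0.149, 0.988, -0.02, 0.042]
force: [-0.1, 0.2, 0.4]
finger_gap: 0.997
```

Emit:
{"op": "send_rows", "data": {
  "commands": [
    {"delta_pos": [-0.3, -0.4, -1.5], "yaw": -0.01},
    {"delta_pos": [0, 0, -1.4], "yaw": 0},
    {"delta_pos": [0, 0, -0.5], "yaw": 0},
    {"delta_pos": [0, 0, 0], "yaw": 0},
    {"delta_pos": [0, 0, 0], "yaw": 0}
  ]
}}

```text
t: 44.12
tcp_pos: [0.4928, -0.376, 0.0586]
tool_rot: [0.154, 0.987, -0.022, 0.043]
force: [0.1, -0.1, 0.1]
finger_gap: 1.001
```

```bash
python3 -c "
from h import *
s=manip.sense();print(s['tcp_pos'],R.from_quat(s['tool_rot']).as_matrix().round(3)[:,2],yaw(),s['force'])"
```

```text
[ 0.49279977 -0.37602648  0.05858336] [ 0.079 -0.056 -0.995] 1.2596630867731782 [ 0.14345467 -0.13780351  0.06680057]
```

Emit:
{"op": "send_rows", "data": {
  "commands": [
    {"delta_pos": [0, 0, 0], "yaw": 0},
    {"delta_pos": [0, 0, 0], "yaw": 0},
    {"delta_pos": [0, 0, 0], "yaw": 0},
    {"delta_pos": [0, 0, 0], "yaw": 0},
    {"delta_pos": [0, 0, 0], "yaw": 0},
    {"delta_pos": [0, 0, 0], "yaw": 0},
    {"delta_pos": [0, 0, 0], "yaw": 0},
    {"delta_pos": [0, 0, 0], "yaw": 0}
  ],
  "grip": 1,
  "force": 50
}}

```text
t: 45.12
tcp_pos: [0.4936, -0.3756, 0.0599]
tool_rot: [0.154, 0.987, -0.022, 0.044]
force: [0.6, 0.6, 0.4]
finger_gap: 0.156
```

```bash
cat > st.py <<'E'
from h import *
s=manip.sense();print(s['t'],s['tcp_pos'].round(4),R.from_quat(s['tool_rot']).as_matrix().round(3)[:,2],round(yaw(),4),s['force'].round(1),s['finger_gap'])
E
python3 st.py
```

```text
45.125 [ 0.4936 -0.3756  0.0599] [ 0.08  -0.056 -0.995] 1.2595 [0.6 0.6 0.4] 0.15629159292633055
```

Emit:
{"op": "send_rows", "data": {
  "commands": [
    {"delta_pos": [0, 0, 0], "yaw": -0.1},
    {"delta_pos": [0, 0, 0], "yaw": -0.1},
    {"delta_pos": [0, 0, 0], "yaw": -0.1},
    {"delta_pos": [0, 0, 0], "yaw": -0.1},
    {"delta_pos": [0, 0, 0], "yaw": 0}
  ]
}}

```text
t: 45.75
tcp_pos: [0.4932, -0.3758, 0.0599]
tool_rot: [0.352, 0.935, -0.03, 0.038]
force: [-0.7, 0.3, 0.7]
finger_gap: 0.154
```

```bash
python3 st.py
```

```text
45.75 [ 0.4932 -0.3758  0.0599] [ 0.05  -0.084 -0.995] 0.8492 [-0.7  0.3  0.7] 0.15365305818007902
```

Emit:
{"op": "send_rows", "data": {
  "commands": [
    {"delta_pos": [0, 0, 0], "yaw": -0.1},
    {"delta_pos": [0, 0, 0], "yaw": -0.1},
    {"delta_pos": [0, 0, 0], "yaw": -0.1},
    {"delta_pos": [0, 0, 0], "yaw": -0.1},
    {"delta_pos": [0, 0, 0], "yaw": -0.1},
    {"delta_pos": [0, 0, 0], "yaw": -0.1},
    {"delta_pos": [0, 0, 0], "yaw": -0.1},
    {"delta_pos": [0, 0, 0], "yaw": -0.05},
    {"delta_pos": [0, 0, 0], "yaw": 0},
    {"delta_pos": [0, 0, 0], "yaw": 0}
  ]
}}

```text
t: 47.0
tcp_pos: [0.4925, -0.3755, 0.0599]
tool_rot: [0.672, 0.739, -0.042, 0.023]
force: [0.4, 1.3, 1.5]
finger_gap: 0.157
```

```bash
python3 st.py
```

```text
47.0 [ 0.4925 -0.3755  0.0599] [-0.022 -0.093 -0.995] 0.0937 [0.4 1.3 1.5] 0.15719446773068557
```

Emit:
{"op": "send_rows", "data": {
  "commands": [
    {"delta_pos": [0, 0, 0], "yaw": -0.07},
    {"delta_pos": [0, 0, 0], "yaw": -0.05},
    {"delta_pos": [0, 0, 0], "yaw": 0},
    {"delta_pos": [0, 0, 0], "yaw": 0}
  ]
}}

```text
t: 47.5
tcp_pos: [0.4924, -0.3754, 0.0599]
tool_rot: [0.715, 0.698, -0.043, 0.021]
force: [-0.6, 0.3, 0.3]
finger_gap: 0.164
```

```bash
python3 st.py; cat > pol.py <<'E'
from h import *
import sys
cm=cam('wrist');im=manip.snapshot('wrist');cv2.imwrite(f'pics/{sys.argv[1]}.png',im);g=im.min(2).astype(float)
a0=float(sys.argv[2]);c=np.array([.4907,-.3736]);A=np.arange(a0-.4,a0+.4,.02)
def prof(rs,z):
    out=[]
    for a in A:
        v=[]
        for r in rs:
            u,q=px(cm,np.r_[c+r*np.array([np.cos(a),np.sin(a)]),z]);u,q=int(round(u)),int(round(q))
            if 0<=u<560 and 0<=q<420:v.append(g[q,u])
        out.append(int(np.mean(v)) if v else -1)
    return out
P={'ptr30-38':prof(np.arange(.030,.038,.002),.047),'ptr40-47':prof(np.arange(.040,.048,.002),.047),'tab50-53':prof(np.arange(.05,.054,.001),.0505),'tab56-66':prof(np.arange(.056,.067,.002),.0505)}
print('ang',*P)
for i,a in enumerate(A):print(round(a,2),*[P[k][i] for k in P])
E
python3 pol.py w15 1.53
```

```text
47.5 [ 0.4924 -0.3754  0.0599] [-0.032 -0.09  -0.995] -0.0249 [-0.6  0.3  0.3] 0.16396377307589707
ang ptr30-38 ptr40-47 tab50-53 tab56-66
1.13 130 121 222 205
1.15 120 121 218 211
1.17 119 121 197 213
1.19 121 121 208 214
1.21 121 121 194 211
1.23 120 120 170 213
1.25 119 122 178 198
1.27 121 120 132 142
1.29 121 121 145 206
1.31 121 121 157 212
1.33 120 119 145 213
1.35 121 119 119 215
1.37 122 121 119 215
1.39 121 121 120 215
1.41 114 121 121 216
1.43 85 120 120 175
1.45 47 97 120 90
1.47 26 45 96 92
1.49 27 25 56 92
1.51 29 28 57 85
1.53 30 27 56 84
1.55 35 34 74 86
1.57 58 83 112 78
1.59 102 118 120 100
1.61 120 121 120 137
1.63 120 120 120 122
1.65 120 120 119 114
1.67 121 121 120 114
1.69 120 122 120 114
1.71 121 121 120 114
1.73 120 120 120 113
1.75 121 119 120 109
1.77 121 120 118 75
1.79 119 120 120 111
1.81 121 121 119 115
1.83 121 120 119 113
1.85 120 120 120 113
1.87 120 120 121 112
1.89 120 120 120 112
1.91 120 120 120 112
1.93 121 119 120 112
```

The pointer (about 1.51 rad) sits at the tab (about 1.516 rad). I'll hold it there.

Emit:
{"op": "send_rows", "data": {
  "commands": [
    {"delta_pos": [0, 0, 0], "yaw": 0},
    {"delta_pos": [0, 0, 0], "yaw": 0},
    {"delta_pos": [0, 0, 0], "yaw": 0},
    {"delta_pos": [0, 0, 0], "yaw": 0},
    {"delta_pos": [0, 0, 0], "yaw": 0},
    {"delta_pos": [0, 0, 0], "yaw": 0},
    {"delta_pos": [0, 0, 0], "yaw": 0},
    {"delta_pos": [0, 0, 0], "yaw": 0},
    {"delta_pos": [0, 0, 0], "yaw": 0},
    {"delta_pos": [0, 0, 0], "yaw": 0}
  ]
}}

```text
t: 48.8
tcp_pos: [0.4925, -0.3755, 0.0599]
tool_rot: [0.714, 0.698, -0.043, 0.021]
force: [0.7, 1.4, 0.1]
finger_gap: 0.16
```

Emit:
{"op": "send_rows", "data": {
  "commands": [
    {"delta_pos": [0, 0, 0], "yaw": 0},
    {"delta_pos": [0, 0, 0], "yaw": 0},
    {"delta_pos": [0, 0, 0], "yaw": 0},
    {"delta_pos": [0, 0, 0], "yaw": 0},
    {"delta_pos": [0, 0, 0], "yaw": 0},
    {"delta_pos": [0, 0, 0], "yaw": 0},
    {"delta_pos": [0, 0, 0], "yaw": 0},
    {"delta_pos": [0, 0, 0], "yaw": 0},
    {"delta_pos": [0, 0, 0], "yaw": 0},
    {"delta_pos": [0, 0, 0], "yaw": 0}
  ]
}}

```text
t: 50.05
tcp_pos: [0.4924, -0.3754, 0.0599]
tool_rot: [0.714, 0.698, -0.043, 0.021]
force: [0.4, 0.9, 1.4]
finger_gap: 0.158
```

```bash
python3 st.py; python3 pol.py w16 1.53 | awk 'NR==1||($1>1.4&&$1<1.64)'
```

```text
50.05 [ 0.4924 -0.3754  0.0599] [-0.032 -0.09  -0.995] -0.0243 [0.4 0.9 1.4] 0.15809584310277458
ang ptr30-38 ptr40-47 tab50-53 tab56-66
1.41 114 120 121 215
1.43 85 120 120 174
1.45 45 98 121 88
1.47 26 46 101 92
1.49 25 28 58 92
1.51 26 28 55 85
1.53 29 29 56 85
1.55 30 34 76 85
1.57 58 85 112 78
1.59 104 118 120 98
1.61 120 120 120 136
1.63 120 120 120 125
```

```bash
python3 -c "
from h import *
im=manip.snapshot('top');cv2.imwrite('pics/t16.png',im);cm=cam('top')
for n,p in dict(p0=(.637,.116,.062),p2=(.642,-.084,.062),T1=(.441,.345,.055),T2=(.521,.352,.055),T3=(.597,.363,.055)).items():
    u,v=px(cm,p).round().astype(int);print(n,u,v);print(im[v-9:v+10:2,u-9:u+10:2].min(2))
"
```

```text
p0 238 153
[[147 146 139  66  45  94 143 151 151 149]
 [147 136  66  99 140 137  80  85 148 146]
 [137  70 142 135  75 116 145  98  90 149]
 [ 78 137 114  27  23  22  76 141  43  78]
 [ 58 142  72  21  24  28  47 144  63  13]
 [ 54 138  97  24  21  25  78 143  54  13]
 [ 32  82 148 115  57 100 143  95  20   6]
 [ 22  35  84 137 143 139  97  29  18  13]
 [ 22  26  29  42  42  35  24  18   5   7]
 [ 35  24   7  12  18   5  14   8   4  10]]
p2 305 147
[[145 146 144 144 137  94 113 139 146 135]
 [143 142  95  69  94 111  63  75 142  64]
 [143  81  99 142 116 117 140 112  72  45]
 [131  68 140  57  20  21  51 130  43  53]
 [ 32  88 139  23  21  20  22  47  48  51]
 [ 30  79 142  34  25  16  27  48  50  52]
 [ 25  51 139 113  49  31  39  51  51  56]
 [ 23  19  53 135 137  61  48  52  49  54]
 [ 27  16  23  42  53  43  52  52  56  51]
 [ 22   9   9   7  45  48  50  53  52  51]]
T1 160 223
[[101  93  56  45  42  45  44  40  57  97]
 [ 96  49  34  31  33  42  41  67  29  40]
 [ 81  82  98 121 145 147 148 153  57  11]
 [147 152 151 153 153 151 152 152  82   8]
 [143 153 153 151 153 155 153 154
[... 409 characters left out ...]
 [144 151 149 150 150 152 151 151  65  16]
 [143 148 148 150 147 145 144 122  57   5]
 [117 100  70  63  43  42  32  45  26  11]
 [ 90  48  37  28  29  29  47  32  19   0]
 [ 97  83  44  45  44  36  16   8   1  10]
 [ 98  99  94  39  17  14  10  11  13  28]]
T3 154 171
[[ 28  29  38  44  39  35  29  85  89  94]
 [ 88  89  88  51  40  38  36  54  88  94]
 [ 91  78  37  26  24  29  37  45  49  87]
 [ 92  79  91  95 138 143 142 143 137  42]
 [ 91 146 148 149 148 150 149 146 141  15]
 [ 73 144 150 148 149 149 149 147 136  17]
 [ 84 140 140 121  99  93  63  58  51  19]
 [ 91  51  37  26  27  27  30  45  17   9]
 [ 96  90  46  43  43  42  44  21   7   3]
 [ 95  94  88  39  23  16  12   3  14  12]]
```

All five bodies are still in place. Now I'll turn the knob back.

Emit:
{"op": "send_rows", "data": {
  "commands": [
    {"delta_pos": [0, 0, 0], "yaw": 0.1},
    {"delta_pos": [0, 0, 0], "yaw": 0.1},
    {"delta_pos": [0, 0, 0], "yaw": 0.1},
    {"delta_pos": [0, 0, 0], "yaw": 0.1},
    {"delta_pos": [0, 0, 0], "yaw": 0.1},
    {"delta_pos": [0, 0, 0], "yaw": 0.1},
    {"delta_pos": [0, 0, 0], "yaw": 0.1},
    {"delta_pos": [0, 0, 0], "yaw": 0.1},
    {"delta_pos": [0, 0, 0], "yaw": 0}
  ]
}}

```text
t: 51.28
tcp_pos: [0.4931, -0.3758, 0.0599]
tool_rot: [0.375, 0.926, -0.031, 0.037]
force: [0.6, 1.6, -0.2]
finger_gap: 0.158
```

Emit:
{"op": "send_rows", "data": {
  "commands": [
    {"delta_pos": [0, 0, 0], "yaw": 0.1},
    {"delta_pos": [0, 0, 0], "yaw": 0.1},
    {"delta_pos": [0, 0, 0], "yaw": 0.1},
    {"delta_pos": [0, 0, 0], "yaw": 0.1},
    {"delta_pos": [0, 0, 0], "yaw": 0},
    {"delta_pos": [0, 0, 0], "yaw": 0}
  ]
}}

```text
t: 52.02
tcp_pos: [0.4935, -0.3757, 0.0599]
tool_rot: [0.183, 0.982, -0.023, 0.043]
force: [0.6, 0.3, 1.0]
finger_gap: 0.158
```

```bash
python3 st.py; sed -e "s/'tab50-53':.*/'dot':prof(np.arange(.056,.061,.001),.0415)}/" pol.py > pol0.py; python3 pol0.py w17 2.82
```

```text
52.025 [ 0.4935 -0.3757  0.0599] [ 0.075 -0.06  -0.995] 1.2001 [0.6 0.3 1. ] 0.15839116792502267
ang ptr30-38 ptr40-47 dot
2.42 123 123 123
2.44 124 124 123
2.46 122 123 122
2.48 123 123 122
2.5 123 124 123
2.52 123 123 122
2.54 123 124 123
2.56 123 123 123
2.58 123 123 93
2.6 123 122 65
2.62 124 123 122
2.64 124 123 122
2.66 124 122 122
2.68 123 123 123
2.7 122 124 122
2.72 102 120 122
2.74 53 75 124
2.76 27 30 123
2.78 28 30 97
2.8 30 31 29
2.82 30 26 28
2.84 29 55 29
2.86 49 110 30
2.88 105 124 30
2.9 120 123 30
2.92 123 123 30
2.94 123 122 76
2.96 123 123 120
2.98 122 123 124
3.0 122 123 122
3.02 123 123 122
3.04 123 124 122
3.06 122 124 123
3.08 123 124 122
3.1 123 122 122
3.12 123 123 122
3.14 123 124 123
3.16 123 123 123
3.18 123 123 123
3.2 123 124 123
```

Emit:
{"op": "send_rows", "data": {
  "commands": [
    {"delta_pos": [0, 0, 0], "yaw": 0.07},
    {"delta_pos": [0, 0, 0], "yaw": 0},
    {"delta_pos": [0, 0, 0], "yaw": 0}
  ]
}}

```text
t: 52.45
tcp_pos: [0.4935, -0.3757, 0.0599]
tool_rot: [0.15, 0.988, -0.021, 0.043]
force: [0.1, -0.1, 0.6]
finger_gap: 0.158
```

```bash
python3 st.py; python3 pol0.py w18 2.82| awk '$1>2.74&&$1<3'; python3 - <<'E'
from h import *
im=cv2.imread('pics/w18.png');cm=cam('wrist');u,v=px(cm,(.4907-.045,-.3736+.015,.0415)).astype(int);print(u,v)
cv2.imwrite('pics/w18c.png',cv2.resize(im[max(0,v-50):v+70,u-60:u+60],(600,600),interpolation=cv2.INTER_CUBIC))
E
```

```text
52.45 [ 0.4935 -0.3757  0.0599] [ 0.079 -0.055 -0.995] 1.2681 [ 0.1 -0.1  0.6] 0.15838472211919213
2.76 125 124 124
2.78 116 124 86
2.8 76 101 31
2.82 34 42 32
2.84 27 26 29
2.86 31 30 30
2.88 31 26 30
2.9 27 35 30
2.92 40 85 29
2.94 77 124 75
2.96 113 125 121
2.98 122 123 123
285 147
```

View pics/w18c.png

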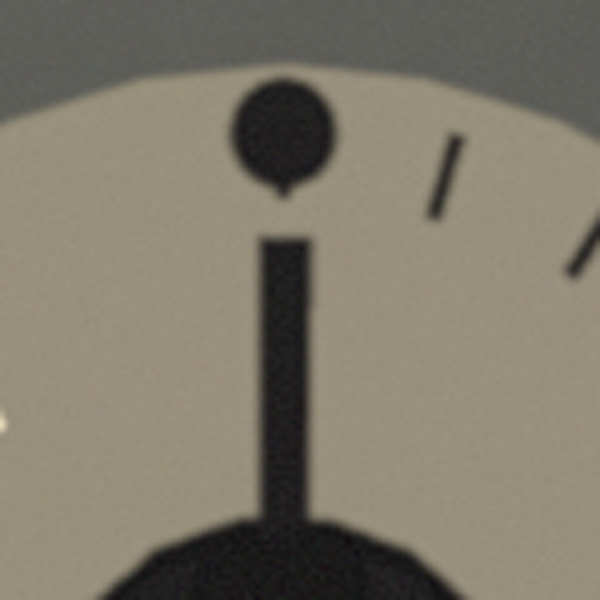

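The pointer lines up with the zero dot: both are at column 285 in the crop. I'll release and rise.

Emit:
{"op": "send_rows", "data": {
  "commands": [
    {"delta_pos": [0, 0, 0], "yaw": 0},
    {"delta_pos": [0, 0, 0], "yaw": 0},
    {"delta_pos": [0, 0, 0], "yaw": 0},
    {"delta_pos": [0, 0, 0], "yaw": 0},
    {"delta_pos": [0, 0, 2], "yaw": 0},
    {"delta_pos": [0, 0, 4], "yaw": 0},
    {"delta_pos": [0, 0, 5], "yaw": 0},
    {"delta_pos": [-1, 0, 2], "yaw": 0},
    {"delta_pos": [0, 0, 0], "yaw": 0},
    {"delta_pos": [0, 0, 0], "yaw": 0}
  ],
  "grip": -1
}}

```text
t: 53.75
tcp_pos: [0.4822, -0.3752, 0.1919]
tool_rot: [0.151, 0.987, -0.021, 0.042]
force: [0.4, 0.2, -0.1]
finger_gap: 0.997
```

```bash
python3 st.py; python3 pol0.py w19 2.84| awk '$1>2.7&&$1<3'; python3 -c "
from h import *
im=manip.snapshot('top');cm=cam('top');a=cv2.imread('pics/t16.png')
for n,p in dict(p0=(.637,.116,.062),p2=(.642,-.084,.062),T1=(.441,.345,.055),T2=(.521,.352,.055),T3=(.597,.363,.055)).items():
    u,v=px(cm,p).round().astype(int);d=cv2.absdiff(im,a)[v-12:v+12,u-12:u+12];print(n,d.mean().round(1),d.max())
    k=(im[v-11:v+12,u-11:u+12].min(2)>115).astype(float)
    if n[0]=='p':
        # ring centre: dark hole template match
        T=np.full((21,21),90,np.uint8);cv2.circle(T,(10,10),7,150,3);cv2.circle(T,(10,10),4,20,-1)
        r=cv2.matchTemplate(im[v-20:v+21,u-20:u+21].min(2),T,cv2.TM_CCOEFF_NORMED);_,m,_,l=cv2.minMaxLoc(r);q=(u-20+l[0]+10,v-20+l[1]+10);print(m,q,w(cm,*q,.062))
"
```

```text
53.75 [ 0.4822 -0.3752  0.1919] [ 0.077 -0.054 -0.996] 1.2663 [ 0.4  0.2 -0.1] 0.9968850959222837
2.72 96 96 97
2.74 97 96 96
2.76 95 97 95
2.78 80 94 64
2.8 53 80 38
2.82 41 52 22
2.84 29 26 20
2.86 20 21 22
2.88 21 25 25
2.9 31 44 21
2.92 43 66 36
2.94 72 85 62
2.96 96 96 93
2.98 134 97 97
p0 4.5 16
0.3251531720161438 (np.int64(237), np.int64(151)) [0.64244298 0.11758434]
p2 24.2 134
0.23933899402618408 (np.int64(296), np.int64(151)) [ 0.63152005 -0.05625717]
T1 4.1 17
T2 3.9 17
T3 3.8 13
```

Emit:
{"op": "send_rows", "data": {
  "commands": [
    {"delta_pos": [-3, -2.5, 1], "yaw": 0},
    {"delta_pos": [-3.5, -3, 1], "yaw": 0},
    {"delta_pos": [-3.5, -3, 0], "yaw": 0},
    {"delta_pos": [-3, -2, 0], "yaw": 0},
    {"delta_pos": [0, 0, 0], "yaw": 0},
    {"delta_pos": [0, 0, 0], "yaw": 0}
  ]
}}

```text
t: 54.6
tcp_pos: [0.3487, -0.4792, 0.2034]
tool_rot: [0.15, 0.988, -0.015, 0.038]
force: [0.2, 0.0, -0.2]
finger_gap: 1.001
```

```bash
python3 st.py; python3 -c "
from h import *
cm=cam('top');im=manip.snapshot('top');cv2.imwrite('pics/t20.png',im)
for z in(.055,.062):
  print(*det('top',im,z=z,thr=110,amin=15,roi=(400,700,-250,450))[1],sep='\n')
g=im.min(2)
for n,p in dict(p0=(.637,.116),p2=(.642,-.084)).items():
    u,v=px(cm,(*p,.062)).round().astype(int);x=cv2.resize(g[v-14:v+15,u-14:u+15],None,fx=4,fy=4,interpolation=cv2.INTER_CUBIC)
    k=(x<70).astype(np.uint8);N,l,s,c=cv2.connectedComponentsWithStats(k)
    for i in range(1,N):
        if 400<s[i,4]<2500: q=(c[i]+.5)/4-.5+[u-14,v-14];print(n,s[i,4],q.round(1),w(cm,*q,.062).round(4))
"
```

```text
54.6 [ 0.3487 -0.4792  0.2034] [ 0.071 -0.041 -0.997] 1.2696 [ 0.2  0.  -0.2] 1.0010798378239878
(408, 39, 37, 26, np.float64(-1.35), [268.0, 227.0])
(438, 187, 17, 12, np.float64(1.51), [216.0, 221.0])
(448, 350, 44, 19, np.float64(-1.49), [158.0, 221.0])
(465, 247, 23, 17, np.float64(-0.53), [195.0, 213.0])
(497, 258, 46, 35, np.float64(0.55), [192.0, 203.0])
(491, 124, 52, 26, np.float64(0.4), [237.0, 201.0])
(489, -186, 43, 25, np.float64(-1.55), [343.0, 195.0])
(449, 53, 108, 101, np.float64(0.6), [264.0, 209.0])
(525, 356, 45, 19, np.float64(-1.48), [156.0, 195.0])
(526, 7, 35, 33, np.float64(1.51), [276.0, 187.0])
(574, 262, 31, 18, np.float64(-0.02), [189.0, 177.0])
(599, 365, 44, 18, np.float64(-1.5), [154.0, 171.0])
(614, 267, 25, 12, np.float64(-0.02), [187.0, 164.0])
(632, -7, 367, 138, np.float64(-1.55), [283.0, 157.0])
(407, 38, 37, 26, np.float64(-1.35), [268.0, 227.0])
(436, 186, 17, 12, np.float64(1.51), [216.0, 221.0])
(446, 348, 44, 19, np.float64(-1.49), [158.0, 221.0])
(463, 245, 23, 17, np.float64(-0.53), [195.0, 213.0])
(495, 256, 46, 34, np.float64(0.55), [192.0, 203.0])
(489, 123, 52, 26, np.float64(0.4), [237.0, 201.0])
(487, -184, 43, 25, np.float64(-1.55), [343.0, 195.0])
(447, 53, 107, 100, np.float64(0.6), [264.0, 209.0])
(523, 354, 45, 18, np.float64(-1.48), [156.0, 195.0])
(524, 7, 35, 33, np.float64(1.51), [276.0, 187.0])
(572, 260, 30, 17, np.float64(-0.02), [189.0, 177.0])
(597, 363, 44, 18, np.float64(-1.5), [154.0, 171.0])
(611, 265, 25, 12, np.float64(-0.02), [187.0, 164.0])
(630, -7, 364, 137, np.float64(-1.55), [283.0, 157.0])
p0 844 [237.2 152.1] [0.6391 0.1171]
p2 855 [305.1 146.5] [ 0.644  -0.0841]
```

```bash
python3 -c "
from station import manip
print(manip.sign_off())"
```

```text
the job is handed in; nothing more can be done
None
```

The job is done and handed in at about 55 s; the hand-in gave no verdict.

**Valve bodies:** Two untagged and three tagged bodies were present. The untagged ones stand on pads 0 and 2, and the three tagged ones stand in the reject tray. In the last top picture the untagged bodies sat within about 2 mm of their pad centres.

**Regulator:** I turned the knob clockwise until the pointer matched the index tab to about 0.01 rad, then held it there with the gripper for about 2.5 s. I then turned it back, and after release the pointer matched the zero dot to less than 0.01 rad.

**What went less well:**
- **Slipped grasp:** The first grasp on one tagged body slipped off its top edge and moved it about 3 mm. I took it again lower down.
- **Tool tilt:** The tool drifted up to about 5–6° off vertical over the run. I allowed for that when placing the second untagged body and gripping the knob.
- **Spares:** I never gripped the ring, ball or stem. Only the ring's position was measured at the end, and it had not moved.

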